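# Hang the loaded weight stirrup on the force gauge

### The arm

A 6-joint arm with a two-finger parallel gripper is mounted at the origin on the work surface. World frame = base frame: x ahead of the robot, y to its left, z up, the work surface at z = 0. Lengths are in m, angles in rad, forces in N, time in s.
With the tool pointing down it reaches from about 0.375 to 0.9 m from the base axis. Payload 3.1 kg.
Tool frame: the origin (TCP) lies at the centre of the arm's flange, where the gripper is bolted on; the fingertips stand tip_reach ahead of it and the grasp point (between the pads) lies 164 mm ahead of it (tip_reach is the distance from the TCP to the fingertips, in m); z points along the fingers, y is the direction in which the jaws open and shut (so a half turn about z gives the same grasp; the last joint's range is limited). The gripper opens to 87 mm and grips with 3 to 60 N. Pads are 19 mm wide; open, the fingers measure 117 mm over their backs; the gripper's body (75 mm by 190 mm) begins 51 mm behind the grasp point.
Start: joints at [-1.401, 0.527, 1.433, -0, 1.181, -0.178], TCP at [0.214, -0.587, 0.405] pointing down, gripper open.
Joint ranges: [-3.08, 3.08], [-0.75, 2.2], [0.22, 2.44], [-1.43, 4.57], [0, 2.65], [-2.85, 2.85]. Speed limits (rad/s): [2.79, 2.79, 3.14, 3.14, 3.14, 3.14].

### API

Orientations are given as a unit quaternion [x, y, z, w].
In Python, from rig import get_obs, camera, hand_in, tip_reach gives the robot as it stands. The module is installed in compiled form; this text tells all that it offers.
- The arm moves only by the tool servo_tool, never from a script. Its argument "steps" is one flat list of numbers, 5 for each row, row after row: the finger opening in m, from 0 to 0.087, then the shift along the tool's x, y, z in m, then the turn about the tool's z in rad. A call has 1 to 12 rows; each row is the pose to reach, as a shift and turn from the pose commanded when the call began, along the tool's axes at that moment; what a row does not reach only later rows make up. A row lasts 1/8 s, in which the tool goes at most 62.5 mm and 10.7 degrees, less where a joint would pass 70% of its speed; a pose out of reach is approached as far as the arm can. A call with a gripper value outside its range is refused whole. The fingers move at their own pace and stop on an object; "force" is the grip in N (left out, the last holds). Time passes only in rows, so rows that repeat a pose let the fingers close. It gives the time, the measured TCP pose, the force and the opening at its end, in the units of the state.
- get_obs(): the state, without advancing time (a new reading comes with each control period).
- camera(name): name is "side" or "top" or "wrist"; returns a dict with "pixels" (400x640x3 uint8, blue, green, red), "vertical_fov" (degrees; the focal length in pixels is half the picture's height over the tangent of half this angle, whatever the lens; pixels are square), "cx", "cy" (the principal point, pixels), "D" ([k1, k2, p1, p2, k3] as OpenCV has them; the pictures are not rectified), "T" (4x4, takes a point from camera to world coordinates). Camera axes: x right, y up, looking along -z (the intrinsics and any distortion apply to the point x, -y, -z); pixel columns grow to the right and rows downward; lengths in m; the calibration is good to about 2 mm. A picture is of the moment at which its call begins. There is no depth.
- hand_in(): hands the job in, once; it reports no verdict.
The state is a dict: "time": time; "q": joint angles; "joint_velocities": joint speeds; "joint_torque": joint torques, N m; "position": TCP position; "tool_rot": TCP orientation; "ft_force": force on the tool from outside, world axes, zero at the start; "moment": the same for the moment, N m; "grip_width": finger opening in m.
Only numpy, scipy, OpenCV 4.12 (cv2) and the standard library are available. Lean on these libraries where they do the work, as an engineer would, in place of code of your own. Each camera call takes 0.05 s, during which the arm holds its last target.

### The job

We are checking the force gauge on the stand with a known load. With the weight stirrup standing on the bench, take the largest weight from the wooden tray, set it upright inside the ring on the stirrup's pan and let go of it; then hang the loaded stirrup by its top bar on the gauge's hook, carried at the crook in the middle of the bar, so that it hangs free, level and still. Lower it on gently so that the gauge is never pulled past the end of its scale, and leave the two smaller weights, the V-block and the instrument case where they are.

Things in the scene. Friction and masses are not known exactly. Their poses are not given: they have to be found in the camera images.
- weight_large: Largest of three steel knob weights, 0.45 kg: upright round body 44 mm diameter, 34 mm high; 12 mm neck above it, 12 mm long; then a cylindrical knob 20 mm diameter from 46 to 68 mm above the underside (its top). Origin: centre of the underside, z up its axis. Starts in any of the tray's compartments.
- weight_medium: Smaller weight of the same shape, not to be used: body 34 mm diameter, 54 mm tall, 0.2 kg. Origin at the centre of its underside.
- weight_small: Smallest weight, not to be used: body 26 mm diameter, 44 mm tall, 0.1 kg. Origin at the centre of its underside.
- weight_tray: Wooden tray fixed to the bench, 225 mm long (its x), 85 mm wide (its y), 20 mm high, floor 6 mm thick, with three compartments in a row along its x, centres 73 mm apart, one weight in each. Origin at the centre of its underside.
- stirrup: Loose weight stirrup, 0.16 kg, 160 mm tall: a pan plate 78 (x) by 136 (y) by 6 mm, two upright 8 mm rods at y = -60 and +60 mm, and an 8 mm round top bar along y between them, centre line 150 mm above the underside, straight above the pan. Open to front and back (-x, +x); alike when turned half round. Origin: centre of the underside, z up.
- pan (a point): Centre of the pan's upper face, 6 mm above the stirrup's underside, axes as the stirrup's; the weight's origin belongs here. Round it stands a locating ring, 67 mm inside and 74 mm outside diameter, 4.5 mm high; anywhere flat inside the ring is good.
- bar_middle (a point): Centre of the top bar at its middle, where a small upward crook, 26 mm wide along y, raises it from 150 to 157 mm above the stirrup's underside. The hook must carry the bar here; the straight parts either side (13 to 60 mm from the middle) are free to grip.
- stand: Gauge stand fixed to the bench. Base 18 mm high, 170 mm wide (y), x -80 to +155 mm; column 28 mm diameter at x = +115 mm, 508 mm tall. Right above the hook the gauge: 56 mm wide (y), 36 mm deep (x), 316 to 466 mm above the bench, a bracket up to 54 mm wide behind it. Origin on the bench straight below the hook, z up; -x is the front, where the hook's mouth opens.
- hook_seat (a point): Lowest point of the hook's 7 mm wire (its centre), 235 mm above the bench unloaded, axes as the stand's. The hook lies in the x-z plane: front tip at x -27, z +27 mm; back at x +21; shank on the centre line from z +54 mm up to the gauge. Mouth 25 mm clear: the bar, along y, enters from -x over the tip, then back and down. Hung, bar_middle is 7.5 mm above this point.
- gauge_hook (a joint): How far the sprung hook is pulled down, m: 0 unloaded, end stop 0.018, 600 N/m, damped. Let go more than about 5 mm above the hook, the load overshoots the scale. The empty stirrup gives about 0.0026, the stirrup with the largest weight about 0.010; the scale ends at 0.0135.
- v_block: Dark steel V-block, loose, 90 x 60 x 52 mm, a bystander. Origin at the centre of its underside.
- case: Closed dark wooden instrument case, loose, 100 x 170 x 40 mm, a bystander. Origin at the centre of its underside.
There are look-alikes about, which are no part of the job. Leave any orange look-alike of the stirrup alone. Leave any pink look-alike of the weight_large alone.

How it is judged:
By the outcome, as a careful person would: the job done as asked, in the order asked, and still so for the second after the job is handed in, with the robot touching nothing.
It also fails if it takes over 72 s, if anything falls off the work surface, if the arm or the gripper's body presses on something with over 40 N, if the wrist force passes 120 N, or if a joint passes its speed limit or range.

## Working session

There is one attempt and no reset: what is moved stays moved. The work goes in short steps, Python scripts to look and compute and a tool call to move; the robot and the scene stay as the last step left them, time stands still between calls to the robot, and variables do not carry over. Pictures are saved under pics/ and viewed, and the job is handed in when it is done.

Besides the shell and the picture viewer there is one more tool, called after "Emit:" by a JSON object that holds its "api" and its "payload". servo_tool: Moves the arm, as the interface text tells. Its arguments: {"type":"object","properties":{"steps":{"type":"array"},"force":{"type":"number"}},"required":["steps"]}

```bash
mkdir -p pics; ls; cat > h.py <<'E'
import numpy as np, cv2
from rig import get_obs, camera, hand_in, tip_reach
def cam(name,save=None):
    c=camera(name)
    if save: cv2.imwrite('pics/'+save,c['pixels'])
    f=200/np.tan(np.radians(c['vertical_fov'])/2)
    c['K']=np.array([[f,0,c['cx']],[0,f,c['cy']],[0,0,1.]]); c['T']=np.array(c['T']); c['D']=np.array(c['D'],float)
    return c
def ray(c,u,v):
    p=cv2.undistortPoints(np.array([[[u,v]]],float),c['K'],c['D'])[0,0]
    d=c['T'][:3,:3]@np.array([p[0],-p[1],-1]); return c['T'][:3,3],d/np.linalg.norm(d)
def onz(c,u,v,z):
    o,d=ray(c,u,v); return o+d*(z-o[2])/d[2]
def proj(c,P):
    P=np.atleast_2d(np.array(P,float)); q=(P-c['T'][:3,3])@c['T'][:3,:3]; q=q*[1,-1,-1]
    return cv2.projectPoints(q,np.zeros(3),np.zeros(3),c['K'],c['D'])[0][:,0]
def tri(c1,p1,c2,p2):
    o1,d1=ray(c1,*p1);o2,d2=ray(c2,*p2)
    s=np.linalg.lstsq(np.c_[d1,-d2],o2-o1,rcond=None)[0]
    a=o1+d1*s[0];b=o2+d2*s[1];return (a+b)/2,np.linalg.norm(a-b)
E
python3 - <<'E'
from h import *
for n in ['side','top','wrist']:
    c=cam(n,n+'0.png'); print(n,c['vertical_fov'],c['cx'],c['cy'],c['D'],c['T'].round(3).tolist())
o=get_obs(); print(o, tip_reach)
E
```

```text
pics
side 56.150478278941755 321.84746402364385 202.420013036531 [-0.04658336  0.          0.          0.          0.        ] [[-0.964, 0.158, -0.215, 0.29], [-0.266, -0.579, 0.771, 0.945], [-0.002, 0.8, 0.6, 0.871], [0.0, 0.0, 0.0, 1.0]]
top 43.766037734502035 322.50854323049805 204.39163099645654 [-0.08211487  0.          0.          0.          0.        ] [[-0.004, 0.983, -0.186, 0.314], [-1.0, -0.001, 0.017, 0.013], [0.016, 0.186, 0.982, 1.459], [0.0, 0.0, 0.0, 1.0]]
wrist 64.10855799791312 321.70443250763844 197.31780553452825 [0.00891499 0.         0.         0.         0.        ] [[0.342, 0.907, 0.246, 0.282], [-0.94, 0.33, 0.087, -0.563], [-0.003, -0.261, 0.965, 0.384], [0.0, 0.0, 0.0, 1.0]]
{'time': 0.15, 'q': array([-1.40051300e+00,  5.28261089e-01,  1.43361891e+00, -1.40941268e-05,
        1.18140203e+00, -1.78512258e-01]), 'joint_velocities': array([-1.86190105e-03, -1.09491932e-03, -5.47229720e-03,  4.02766612e-04,
       -4.93861498e-05, -8.72132742e-06]), 'joint_torque': array([ 3.06906713e-04, -4.40430522e+01, -1.76842904e+01,  6.32724585e-02,
        5.52564987e-02, -9.91172465e-05]), 'position': array([ 0.21357699, -0.58709231,  0.4039875 ]), 'tool_rot': array([ 9.84830393e-01,  1.73517672e-01, -3.04176894e-06, -8.44706856e-04]), 'ft_force': array([ 0.72854078, -0.28011408,  0.0439149 ]), 'moment': array([0.03904065, 0.03038919, 0.01109538]), 'grip_width': 0.08694313072376451} 0.1822
```

View pics/side0.png

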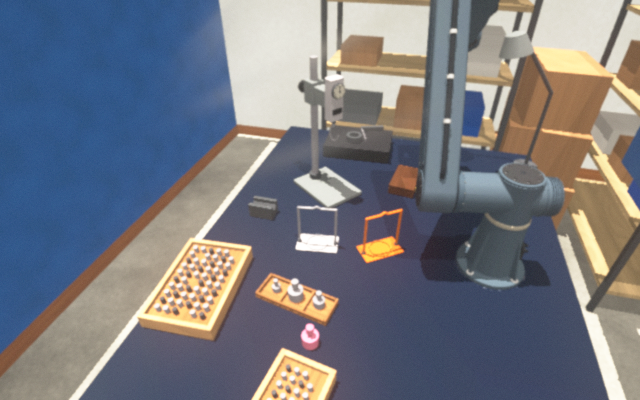

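View pics/top0.png

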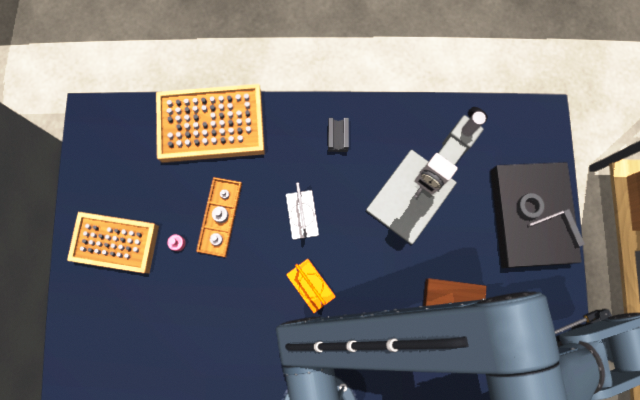

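View pics/wrist0.png

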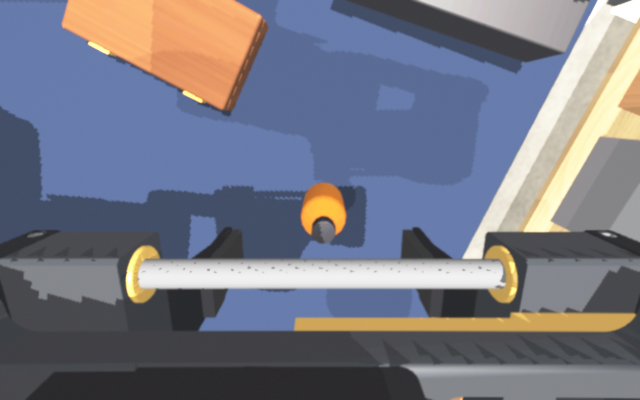

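Candidates (top view): grey weights in the tray at (224,194), (220,214) and (215,239), and a pink look-alike at (176,242). The white stirrup is at (302,214) and the orange look-alike at (311,286). The centre weight looks largest, so I'm checking it in crops.

```bash
python3 - <<'E'
import cv2,numpy as np
t=cv2.imread('pics/top0.png');s=cv2.imread('pics/side0.png')
a=cv2.resize(t[170:265,160:330],None,fx=4.7,fy=4.7,interpolation=cv2.INTER_CUBIC)
cv2.imwrite('pics/tc.png',a)
b=cv2.resize(s[190:330,240:420],None,fx=4.2,fy=4.2,interpolation=cv2.INTER_CUBIC)
cv2.imwrite('pics/sc.png',b)
b=cv2.resize(t[90:250,350:500],None,fx=3.7,fy=3.7,interpolation=cv2.INTER_CUBIC)
cv2.imwrite('pics/tg.png',b)
b=cv2.resize(s[50:215,280:370],None,fx=3.6,fy=3.6,interpolation=cv2.INTER_CUBIC)
cv2.imwrite('pics/sg.png',b)
E
```

```text
(no output)
```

View pics/tc.png

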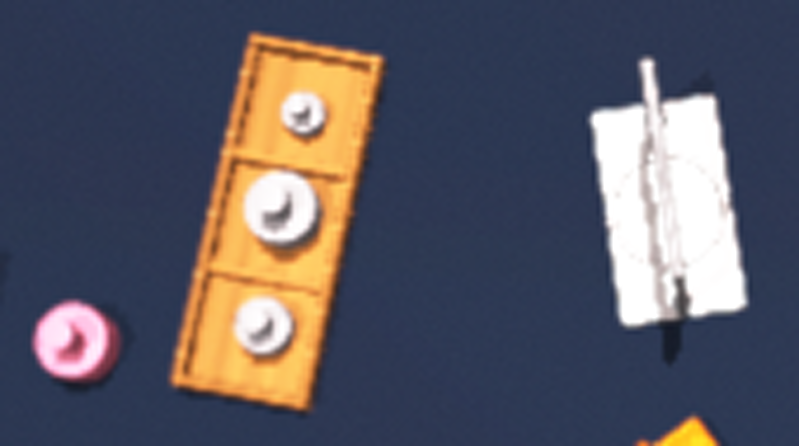

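View pics/sc.png

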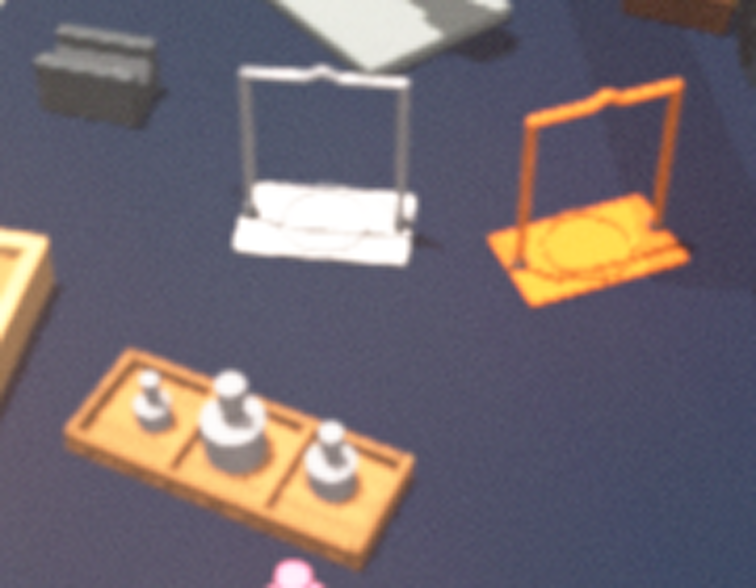

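View pics/tg.png

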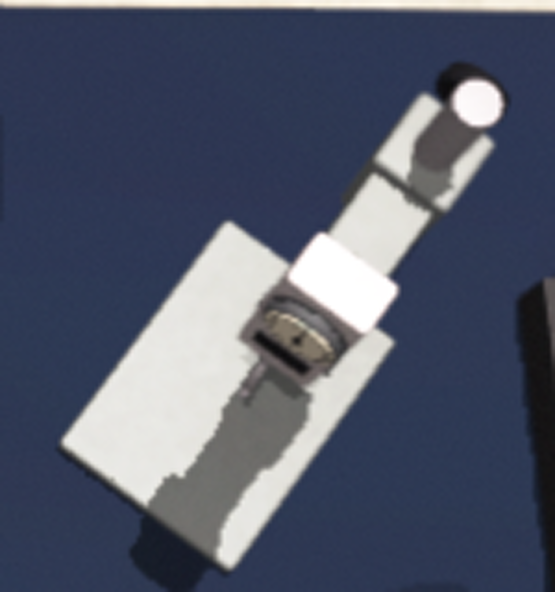

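View pics/sg.png

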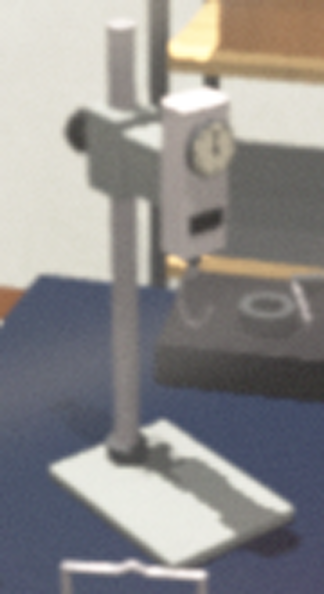

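The centre weight at (220,214) has the widest body of the three in both views, so it is weight_large. Pink and orange are look-alikes. Next I'm measuring rough positions.

```bash
python3 - <<'E'
from h import *
t=cam('top');s=cam('side')
def bl(c,lo,hi,roi):
    x0,y0,x1,y1=roi;im=c['pixels'][y0:y1,x0:x1]
    m=cv2.inRange(im,np.array(lo),np.array(hi))
    n,l,st,ce=cv2.connectedComponentsWithStats(m)
    r=[(int(st[i,4]),(ce[i]+[x0,y0]).round(1).tolist()) for i in range(1,n) if st[i,4]>8]
    cs,_=cv2.findContours(m,cv2.RETR_EXTERNAL,cv2.CHAIN_APPROX_NONE)
    return r,[cv2.minAreaRect(k+np.array([x0,y0],np.int32)) for k in cs if cv2.contourArea(k)>60]
print('weights top',bl(t,[120,120,120],[255,255,255],(190,170,250,265)))
print('pan top',bl(t,[150,150,150],[255,255,255],(270,170,340,250)))
print('stand top',bl(t,[120,120,120],[255,255,255],(350,90,500,250)))
# weight: knob top triangulate (top crop (272,203)/4.7 ; side crop (231,383)/4.2)
print('W knobtop', tri(t,(160+277/4.7,170+200/4.7),s,(240+231/4.2,190+383/4.2)))
# on plane body bottom/tops
print('bodytop top', onz(t,160+282/4.7,170+208/4.7,0.006+.034+.0))
# pan corners (top crop)
for p in [(592,112),(714,95),(747,305),(627,326)]:
    print('pan',onz(t,160+p[0]/4.7,170+p[1]/4.7,.006).round(4))
# pan corners side
for p in [(255,183),(416,195),(408,262),(233,247)]:
    print('panS',onz(s,240+p[0]/4.2,190+p[1]/4.2,.006).round(4))
# bar ends top/ side at z .150
for n,c,p in [('t',t,(160+646/4.7,170+62/4.7)),('t',t,(160+680/4.7,170+285/4.7)),('s',s,(240+246/4.2,190+72/4.2)),('s',s,(240+405/4.2,190+82/4.2)),('crook s',s,(240+322/4.2,190+70/4.2))]:
    print(n,onz(c,*p,.150 if 'c' not in n else .157).round(4))
# stand base corners top crop 3.7 ; z .018
for p in [(229,221),(62,444),(226,570),(394,340)]:
    print('base',onz(t,350+p[0]/3.7,90+p[1]/3.7,.018).round(4))
print('col',onz(t,350+478/3.7,90+103/3.7,.508).round(4))
# tray corners z .02
for p in [(252,35),(383,60),(308,408),(173,383)]:
    print('tray',onz(t,160+p[0]/4.7,170+p[1]/4.7,.02).round(4))
E
```

```text
weights top ([(71, [223.8, 193.0]), (196, [219.0, 213.4]), (127, [215.1, 238.5])], [((215.0, 238.5), (11.0, 12.0), 90.0), ((219.00003051757812, 213.5000457763672), (15.205260276794434, 15.652474403381348), 63.43495178222656)])
pan top ([(1228, [301.6, 213.4])], [((300.98382568359375, 209.8972930908203), (54.69087600708008, 26.721590042114258), 81.02737426757812)])
stand top ([(364, [432.1, 90.8]), (145, [478.6, 117.4]), (182, [459.6, 126.9]), (117, [474.9, 135.9]), (3735, [415.9, 186.2]), (40, [433.5, 177.9])], [((421.4713439941406, 182.5956573486328), (57.81536102294922, 109.60686492919922), 36.67435073852539), ((474.3581237792969, 135.89865112304688), (6.044877529144287, 22.668289184570312), 35.53767776489258), ((460.9615173339844, 126.30767822265625), (10.261953353881836, 22.74271011352539), 33.6900634765625), ((478.7000427246094, 117.40000915527344), (13.597792625427246, 12.332881927490234), 18.434947967529297), ((424.5, 91.0), (2.0, 149.0), 90.0)])
W knobtop (array([0.55334367, 0.28362455, 0.06444161]), np.float64(0.0005772581332446779))
bodytop top [0.55284861 0.28516265 0.04      ]
pan [0.6201 0.097  0.006 ]
pan [0.6311 0.0197 0.006 ]
pan [ 0.4969 -0.0009  0.006 ]
pan [0.4838 0.0739 0.006 ]
panS [0.6221 0.0262 0.006 ]
panS [0.4907 0.0055 0.006 ]
panS [0.4788 0.0827 0.006 ]
panS [0.6154 0.1028 0.006 ]
t [0.619  0.0581 0.15  ]
t [0.4902 0.0382 0.15  ]
s [0.6121 0.0618 0.15  ]
s [0.4941 0.0423 0.15  ]
crook s [0.5552 0.0532 0.157 ]
base [ 0.754  -0.2829  0.018 ]
base [ 0.5689 -0.1418  0.018 ]
base [ 0.4678 -0.2696  0.018 ]
base [ 0.6542 -0.4141  0.018 ]
col [ 0.673 -0.324  0.508]
tray [0.6672 0.3119 0.02  ]
tray [0.6508 0.2284 0.02  ]
tray [0.4317 0.269  0.02  ]
tray [0.447  0.3529 0.02  ]
```

```bash
cat >> h.py <<'E'
from scipy.spatial.transform import Rotation as Rn
def pose():
    o=get_obs(); R=Rn.from_quat(o['tool_rot']).as_matrix(); return o,np.array(o['position']),R
def yaw(R): return np.degrees(np.arctan2(R[1,0],R[0,0]))
def togo(target,yawdeg):
    "shift in tool axes, turn rad about tool z (down)"
    o,p,R=pose(); d=R.T@(np.array(target)-p); t=-((yawdeg-yaw(R)+180)%360-180)
    print('shift',d.round(4),'turn',round(np.radians(t),4),'yaw',yaw(R).round(2),'p',p.round(4),'q',o['q'].round(3),'t',o['time'],'F',o['ft_force'].round(1),'w',round(o['grip_width'],4))
E
python3 - <<'E'
from h import *
togo([.553,.285,.40],99)
E
```

```text
shift [ 0.617  -0.7037  0.0051] turn -1.3791 yaw 19.98 p [ 0.2136 -0.5872  0.4043] q [-1.401  0.528  1.433 -0.     1.181 -0.178] t 0.25 F [-0.1  0.1  0.3] w 0.0872
```

Emit:
{"api": "servo_tool", "payload": {"steps": [0.087,0.035,-0.04,0,-0.09,0.087,0.07,-0.08,0,-0.18,0.087,0.105,-0.12,0,-0.27,0.087,0.14,-0.16,0,-0.36,0.087,0.175,-0.2,0,-0.45,0.087,0.21,-0.24,0,-0.54,0.087,0.245,-0.28,0,-0.63,0.087,0.28,-0.32,0,-0.72,0.087,0.315,-0.36,0,-0.81,0.087,0.35,-0.4,0,-0.9,0.087,0.385,-0.44,0,-1.0,0.087,0.42,-0.48,0,-1.1], "force": 20}}

```text
time: 1.75
position: [0.4447, 0.009, 0.405]
tool_rot: [0.748, 0.664, 0.0, 0.0]
ft_force: [0.6, 0.1, 0.0]
grip_width: 0.0868
```

```bash
python3 - <<'E'
from h import *
togo([.553,.285,.40],99)
E
```

```text
shift [0.2868 0.0748 0.005 ] turn -0.2757 yaw 83.2 p [0.4447 0.009  0.405 ] q [-0.232  0.285  1.865 -0.     0.99  -0.113] t 1.75 F [0.6 0.1 0. ] w 0.0868
```

Emit:
{"api": "servo_tool", "payload": {"steps": [0.087,0.05,0.013,0.0,-0.05,0.087,0.1,0.026,0,-0.1,0.087,0.15,0.039,0.0,-0.15,0.087,0.2,0.052,0.0,-0.2,0.087,0.25,0.065,0.005,-0.25,0.087,0.287,0.075,0.005,-0.276,0.087,0.287,0.075,0.005,-0.276]}}

```text
time: 2.62
position: [0.5541, 0.2854, 0.3994]
tool_rot: [0.649, 0.76, 0.001, 0.0]
ft_force: [-0.6, 0.0, -0.3]
grip_width: 0.0872
```

```bash
python3 - <<'E'
from h import *
c=cam('wrist','w1.png');s=cam('side','s1.png');t=cam('top','t1.png')
togo([.553,.285,.40],99)
print(c['T'].round(3).tolist())
for P in [(.5533,.2836,.068),(.5533,.2836,.04),(.5556,.0505,.157),(.5556,.0505,.006)]: print(P,proj(c,P).round(1))
E
```

```text
shift [ 0.0026  0.0002 -0.0006] turn -0.0034 yaw 98.8 p [0.5532 0.2824 0.3994] q [ 0.292  0.528  1.448 -0.     1.167  0.139] t 2.775 F [-0.2 -0.1 -0.1] w 0.0867
[[0.988, -0.15, -0.043, 0.544], [0.156, 0.954, 0.257, 0.356], [0.002, -0.261, 0.965, 0.379], [0.0, 0.0, 0.0, 1.0]]
(0.5533, 0.2836, 0.068) [[319.2 186.5]]
(0.5533, 0.2836, 0.04) [[319.4 180.6]]
(0.5556, 0.0505, 0.157) [[281.8 454.7]]
(0.5556, 0.0505, 0.006) [[294.9 339.9]]
```

View pics/w1.png

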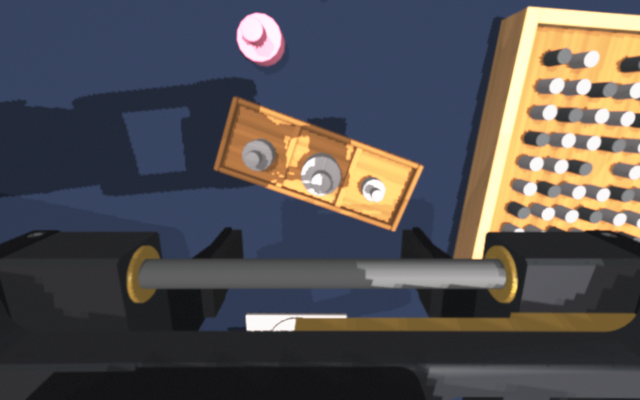

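View pics/s1.png

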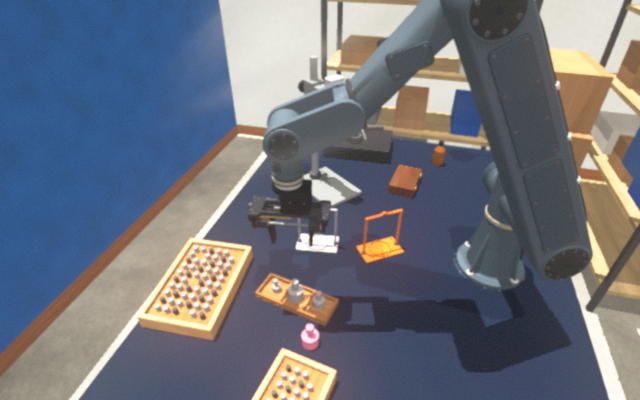

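View pics/t1.png

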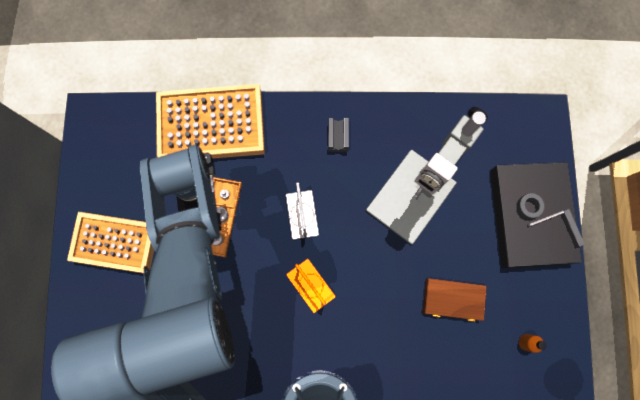

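```bash
python3 - <<'E'
from h import *
s=cam('side');o,p,R=pose()
for z in [.2,.25,.287,.35,.4,.45,.5,.55,.6]: print(z,proj(s,[p[0],p[1],z]).round(0))
c=cv2.resize(s['pixels'][70:270,220:380],None,fx=3,fy=3,interpolation=cv2.INTER_CUBIC);cv2.imwrite('pics/sw.png',c)
w=cam('wrist'); im=w['pixels']
cv2.imwrite('pics/wc.png',cv2.resize(im[90:240,210:430],None,fx=3.5,fy=3.5,interpolation=cv2.INTER_CUBIC))
E
```

```text
0.2 [[293. 246.]]
0.25 [[292. 231.]]
0.287 [[291. 220.]]
0.35 [[290. 199.]]
0.4 [[288. 181.]]
0.45 [[287. 162.]]
0.5 [[286. 142.]]
0.55 [[284. 120.]]
0.6 [[283.  96.]]
```

View pics/sw.png

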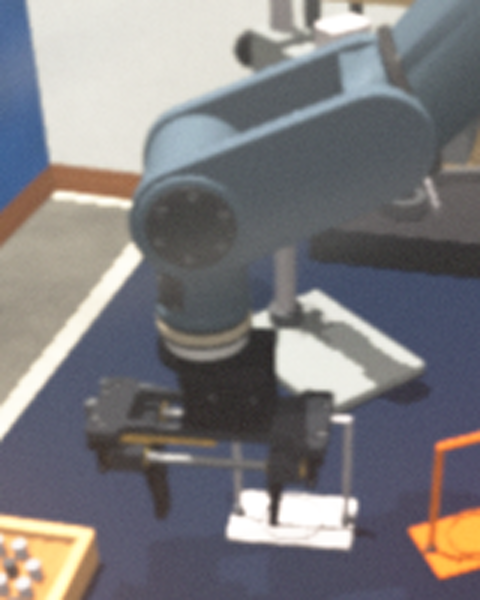

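View pics/wc.png

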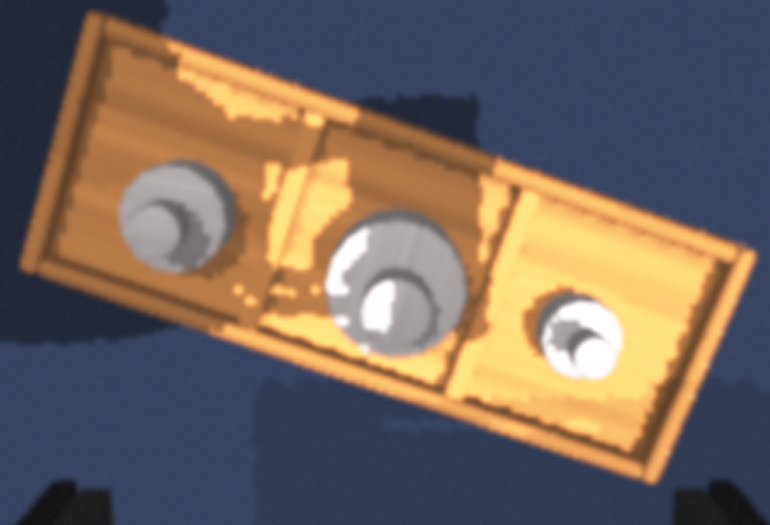

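```bash
python3 - <<'E'
from h import *
c=cam('wrist'); im=c['pixels']
g=cv2.resize(im[90:240,210:430],None,fx=3.5,fy=3.5,interpolation=cv2.INTER_CUBIC)
f=lambda p:(210+p[0]/3.5,90+p[1]/3.5)
print('body top',onz(c,*f((397,283)),.040)); print('knob top',onz(c,*f((398,310)),.074))
for p in [(95,12),(752,252),(650,482),(25,270)]: print('tray',onz(c,*f(p),.02).round(4))
for p in [(324,128),(516,186),(455,392),(262,322)]: print('comp wall top inner',onz(c,*f(p),.02).round(4))
s=cam('side')
# fork pivot: plane through plate
o,p,R=pose(); q1=o['q'][0]
for nm,u in [('u=q1',q1)]:
    n=np.array([-np.sin(u),np.cos(u),0]); 
    for off in [.045,.065]:
        P=p+n*off; 
        for px in [(187,222),(187,270),(187,280),(133,222)]:
            o0,d=ray(s,220+px[0]/3,70+px[1]/3); k=((P-o0)@n)/(d@n); X=o0+d*k
            print(off,px,'u',((X-p)@np.array([np.cos(u),np.sin(u),0])).round(3),'z-flange',(X[2]-p[2]).round(3))
togo([.553,.285,.40],99)
E
```

```text
body top [0.55457175 0.29090626 0.04      ]
knob top [0.55487665 0.28958229 0.074     ]
tray [0.4512 0.3562 0.02  ]
tray [0.667  0.3147 0.02  ]
tray [0.6513 0.2323 0.02  ]
tray [0.4353 0.2732 0.02  ]
comp wall top inner [0.525  0.3325 0.02  ]
comp wall top inner [0.5879 0.3239 0.02  ]
comp wall top inner [0.5801 0.2537 0.02  ]
comp wall top inner [0.5134 0.2677 0.02  ]
0.045 (187, 222) u 0.003 z-flange 0.118
0.045 (187, 270) u 0.005 z-flange 0.082
0.045 (187, 280) u 0.006 z-flange 0.074
0.045 (133, 222) u 0.039 z-flange 0.119
0.065 (187, 222) u 0.001 z-flange 0.129
0.065 (187, 270) u 0.003 z-flange 0.093
0.065 (187, 280) u 0.004 z-flange 0.086
0.065 (133, 222) u 0.036 z-flange 0.129
shift [ 0.0031 -0.     -0.    ] turn -0.0045 yaw 98.74 p [0.5535 0.282  0.4   ] q [ 0.292  0.528  1.448 -0.     1.167  0.139] t 2.975 F [ 0.1 -0.5 -0.4] w 0.0865
```

```bash
python3 - <<'E'
from h import *
togo([.5545,.288,.285],79.1)
E
```

```text
shift [0.0058 0.0019 0.115 ] turn 0.3428 yaw 98.74 p [0.5535 0.282  0.4   ] q [ 0.292  0.528  1.448 -0.     1.167  0.139] t 2.975 F [ 0.1 -0.5 -0.4] w 0.0865
```

Emit:
{"api": "servo_tool", "payload": {"steps": [0.05,0.003,0.001,0.04,0.12,0.05,0.006,0.002,0.08,0.24,0.05,0.006,0.002,0.115,0.343,0.05,0.006,0.002,0.115,0.343,0.05,0.006,0.002,0.115,0.343]}}

```text
time: 3.6
position: [0.5554, 0.2891, 0.2861]
tool_rot: [0.77, 0.638, 0.001, 0.0]
ft_force: [-0.8, 0.2, 1.1]
grip_width: 0.0517
```

```bash
python3 - <<'E'
from h import *
c=cam('wrist','w2.png')
togo([.5545,.288,.285],79.1)
o,p,R=pose()
for z in [.121,.074,.06]: print(z,proj(c,[p[0],p[1],z]).round(1))
E
```

```text
shift [-0.0014 -0.0008  0.0016] turn 0.0019 yaw 79.21 p [0.5555 0.2892 0.2866] q [0.302 0.675 1.528 0.    0.935 0.49 ] t 3.65 F [-0.4  0.2  0.1] w 0.0515
0.121 [[319.5 260.3]]
0.074 [[319.8 227.1]]
0.06 [[319.9 219.9]]
```

View pics/w2.png

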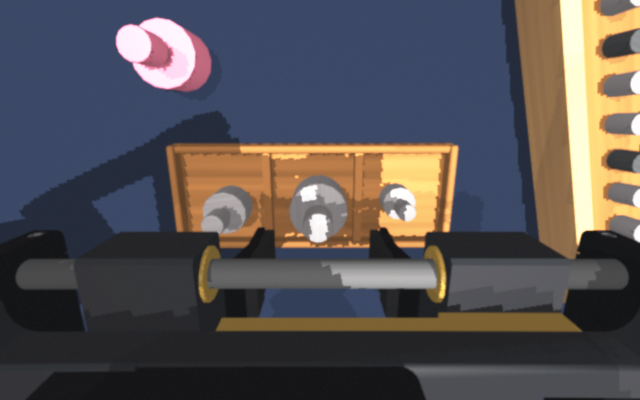

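```bash
python3 - <<'E'
import cv2
im=cv2.imread('pics/w2.png')
cv2.imwrite('pics/w2c.png',cv2.resize(im[140:260,250:390],None,fx=5,fy=5,interpolation=cv2.INTER_CUBIC))
E
```

```text
(no output)
```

View pics/w2c.png

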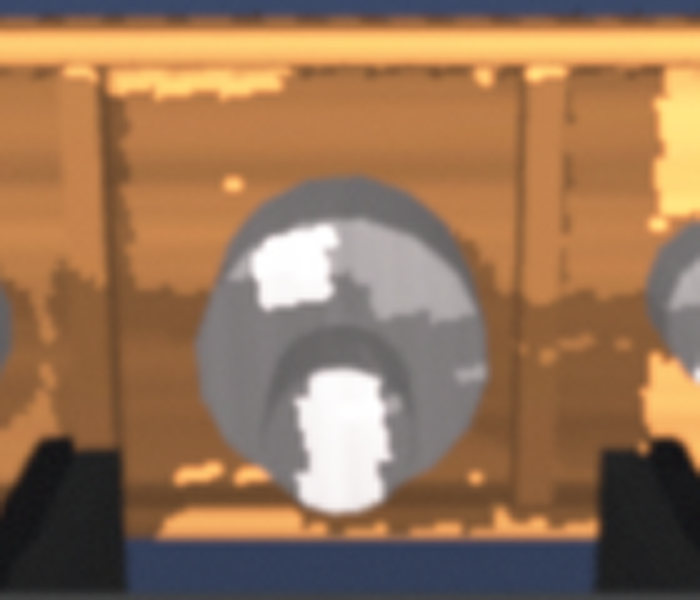

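Emit:
{"api": "servo_tool", "payload": {"steps": [0.05,0.003,0,0.03,0,0.05,0.003,0,0.0565,0,0.05,0.003,0,0.0565,0,0.018,0.003,0,0.0565,0,0.0,0.003,0,0.0565,0,0.0,0.003,0,0.0565,0,0.0,0.003,0,0.0565,0], "force": 20}}

```text
time: 4.53
position: [0.5549, 0.2923, 0.2288]
tool_rot: [0.771, 0.637, -0.0, -0.0]
ft_force: [-2.4, 0.9, 2.8]
grip_width: 0.0191
```

```bash
python3 - <<'E'
from h import *
c=cam('wrist','w3.png')
togo([.5545,.288,.230],79.1)
E
```

```text
shift [-0.0044  0.0005 -0.0012] turn 0.0011 yaw 79.16 p [0.5549 0.2924 0.2288] q [3.070e-01 7.600e-01 1.551e+00 1.000e-03 8.320e-01 4.960e-01] t 4.575 F [-2.6 -0.   4.5] w 0.0193
```

View pics/w3.png

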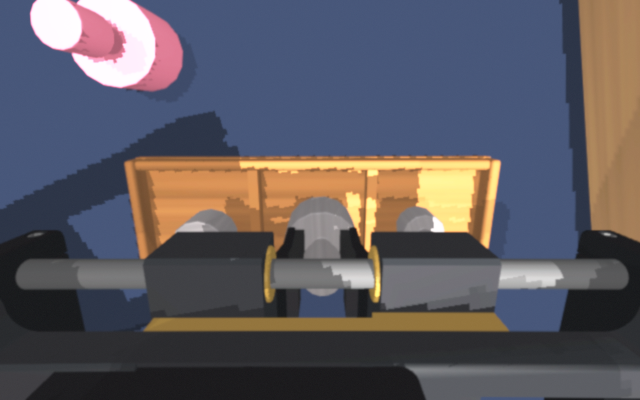

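Emit:
{"api": "servo_tool", "payload": {"steps": [0.0,0,0,-0.006,0,0.0,0.007,0,-0.007,0,0.0,0.013,0,-0.007,0,0.0,0.017,0,-0.007,0,0.0,0.021,0,-0.007,0,0.0,0.025,0,-0.007,0], "force": 14}}

```text
time: 5.32
position: [0.5597, 0.3166, 0.235]
tool_rot: [0.771, 0.637, -0.001, 0.0]
ft_force: [-0.9, -2.2, -2.8]
grip_width: 0.0193
```

```bash
python3 - <<'E'
from h import *
c=cam('wrist','w4.png');s=cam('side','s4.png')
togo([.5545,.288,.230],79.1)
a=c['pixels'][140:320,240:400];b=s['pixels'][230:350,230:380]
cv2.imwrite('pics/c4.png',np.hstack([cv2.resize(a,(400,450)),cv2.resize(b,(400,450))]))
E
```

```text
shift [-0.0293  0.0003  0.0051] turn 0.0016 yaw 79.19 p [0.5597 0.3169 0.2351] q [ 0.342  0.766  1.505 -0.     0.872  0.531] t 5.425 F [-1.  -1.6 -3.6] w 0.0193
```

View pics/c4.png

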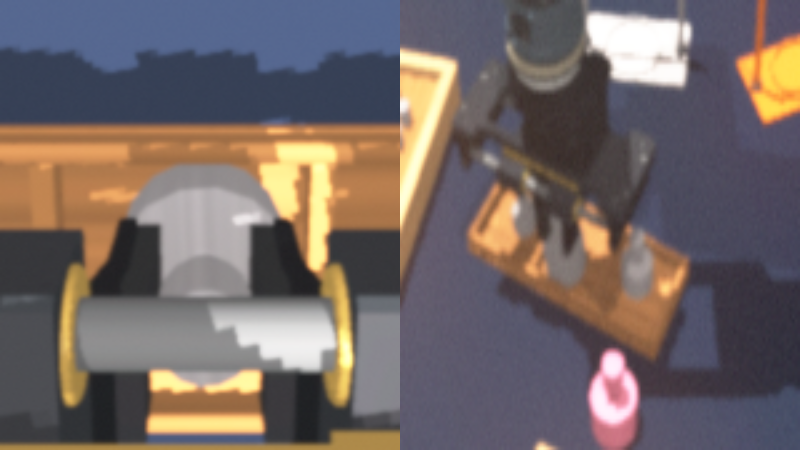

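Emit:
{"api": "servo_tool", "payload": {"steps": [0.0,0.005,0,0,0,0.0,0.01,0,0,0,0.0,0.015,0,0,0,0.0,0.02,0,0,0]}}

```text
time: 5.92
position: [0.5639, 0.3368, 0.2356]
tool_rot: [0.771, 0.637, 0.0, 0.0]
ft_force: [-1.0, -2.7, -1.6]
grip_width: 0.0195
```

```bash
python3 - <<'E'
from h import *
c=cam('wrist','w5.png');s=cam('side','s5.png')
togo([.5545,.288,.230],79.1)
a=c['pixels'][140:320,240:400];b=s['pixels'][230:350,230:380]
cv2.imwrite('pics/c5.png',np.hstack([cv2.resize(a,(400,450)),cv2.resize(b,(400,450))]))
E
```

```text
shift [-0.05   -0.      0.0055] turn 0.0018 yaw 79.2 p [0.5639 0.3371 0.2355] q [0.369 0.779 1.467 0.    0.894 0.557] t 6.025 F [-0.8 -2.6 -0.7] w 0.0193
```

View pics/c5.png

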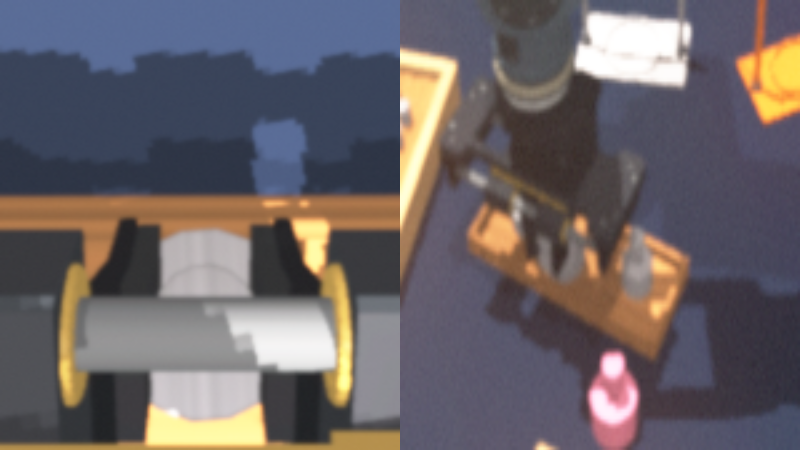

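```bash
python3 - <<'E'
from h import *
c=cam('wrist'); o,p,R=pose(); x=R[:,0]
cv2.imwrite('pics/c5b.png',cv2.resize(c['pixels'][220:320,270:380],(770,700),interpolation=cv2.INTER_CUBIC))
K=p+np.array([0,0,-.164])-.003*x-np.array([0,0,.001])
for a in [15,20,25,30,35,40]:
    a_=np.radians(a); d=-np.sin(a_)*x-np.array([0,0,np.cos(a_)]); e=-np.cos(a_)*x+np.array([0,0,np.sin(a_)])
    print(a,[proj(c,K+v).round(1).tolist()[0] for v in (.026*d+.022*e,.060*d+.022*e,.060*d-.022*e,.026*d-.022*e)], 'rear low z',(K+.06*d-.022*e)[2].round(4))
E
```

```text
15 [[319.9, 294.6], [320.1, 279.4], [320.1, 215.3], [319.9, 218.7]] rear low z 0.0068
20 [[319.9, 299.5], [320.1, 287.8], [320.1, 222.9], [319.9, 222.5]] rear low z 0.0065
25 [[319.9, 304.3], [320.1, 296.3], [320.1, 230.5], [319.9, 226.5]] rear low z 0.0068
30 [[319.9, 309.0], [320.1, 304.8], [320.1, 238.3], [319.9, 230.7]] rear low z 0.0075
35 [[319.9, 313.5], [320.1, 313.4], [320.2, 246.3], [319.9, 235.1]] rear low z 0.0087
40 [[319.8, 317.8], [320.1, 322.0], [320.2, 254.3], [320.0, 239.6]] rear low z 0.0103
```

View pics/c5b.png

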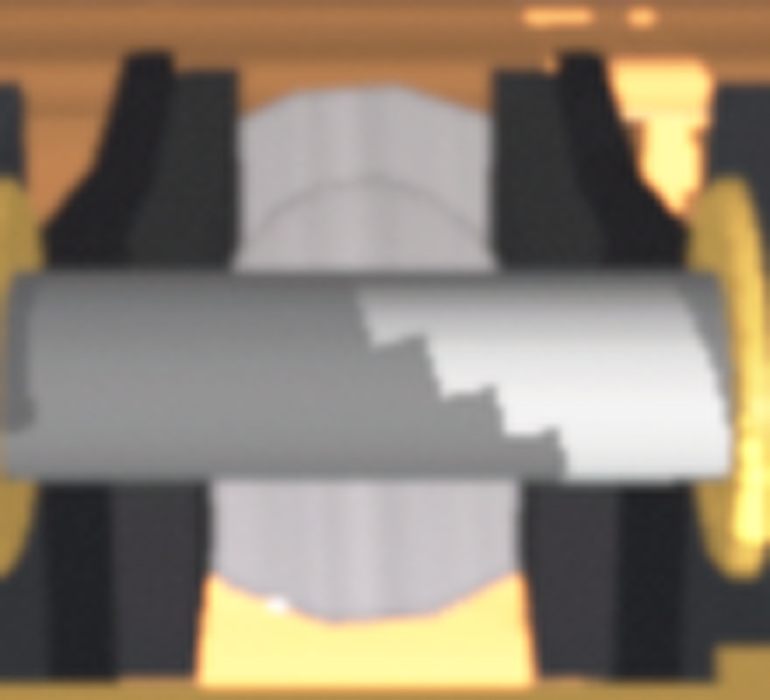

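Emit:
{"api": "servo_tool", "payload": {"steps": [0.0,0.004,0,0,0,0.0,0.004,0,0,0,0.0,0.0,0,-0.01,0,0.0,-0.005,0,-0.04,0,0.0,-0.01,0,-0.08,0,0.0,-0.01,0,-0.08,0], "force": 60}}

```text
time: 6.82
position: [0.5634, 0.3275, 0.3193]
tool_rot: [0.771, 0.637, 0.005, 0.001]
ft_force: [0.2, 0.6, -4.5]
grip_width: 0.0182
```

```bash
python3 - <<'E'
from h import *
c=cam('wrist','w6.png')
cv2.imwrite('pics/c6.png',cv2.resize(c['pixels'][120:330,220:420],(700,560),interpolation=cv2.INTER_CUBIC))
togo([.5585,.030,.46],98.8)
E
```

```text
shift [-0.292   0.0527 -0.1439] turn -0.3431 yaw 79.14 p [0.5625 0.3272 0.317 ] q [3.550e-01 6.620e-01 1.443e+00 1.000e-03 1.031e+00 5.440e-01] t 6.875 F [ 0.1  0.5 -4.7] w 0.0186
```

View pics/c6.png

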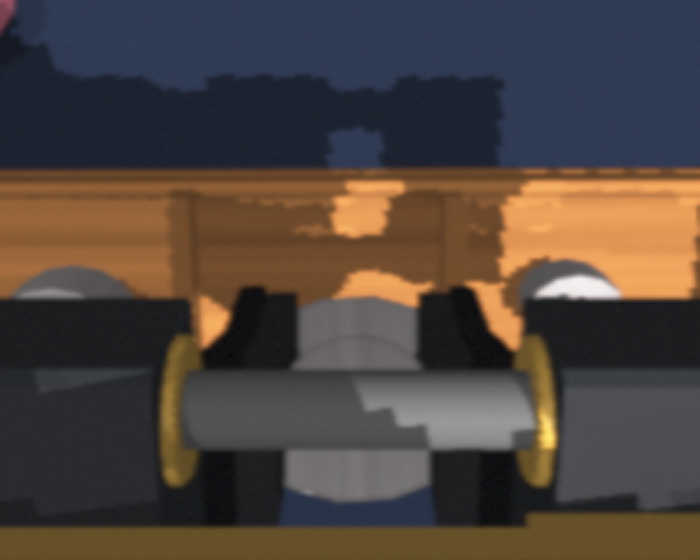

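Emit:
{"api": "servo_tool", "payload": {"steps": [0.0,-0.03,0.006,-0.03,-0.06,0.0,-0.08,0.015,-0.06,-0.12,0.0,-0.13,0.024,-0.09,-0.18,0.0,-0.18,0.033,-0.12,-0.24,0.0,-0.23,0.043,-0.144,-0.3,0.0,-0.27,0.05,-0.144,-0.343,0.0,-0.292,0.053,-0.144,-0.343,0.0,-0.292,0.053,-0.144,-0.343,0.0,-0.292,0.053,-0.144,-0.343]}}

```text
time: 8.0
position: [0.5589, 0.0305, 0.4579]
tool_rot: [0.651, 0.759, -0.0, -0.001]
ft_force: [-0.4, 0.2, -3.9]
grip_width: 0.0187
```

```bash
python3 - <<'E'
from h import *
c=cam('wrist','w7.png')
togo([.5585,.030,.46],98.8)
print(c['T'].round(4).tolist())
E
```

```text
shift [-0.0007 -0.0006 -0.0018] turn 0.0012 yaw 98.87 p [0.5589 0.0308 0.4582] q [-1.450e-01  3.800e-01  1.533e+00  1.000e-03  1.231e+00 -3.000e-01] t 8.05 F [ 0.6 -0.7 -4.3] w 0.0183
[[0.9882, -0.1482, -0.0387, 0.5487], [0.1531, 0.9543, 0.2567, 0.101], [-0.0011, -0.2596, 0.9657, 0.4377], [0.0, 0.0, 0.0, 1.0]]
```

View pics/w7.png

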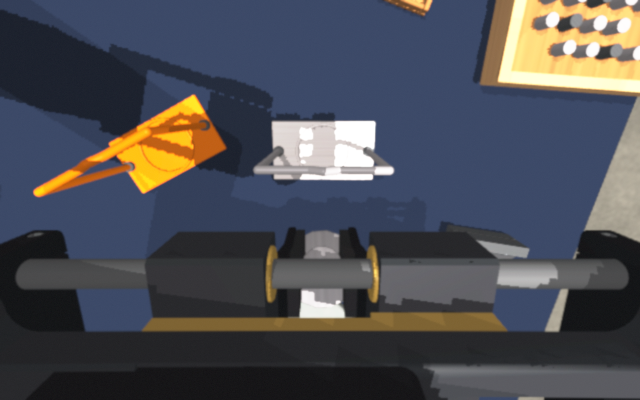

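```bash
python3 - <<'E'
from h import *
im=cv2.imread('pics/w7.png')
cv2.imwrite('pics/c7.png',cv2.resize(im[110:190,245:405],None,fx=5,fy=5,interpolation=cv2.INTER_CUBIC))
E
```

View pics/c7.png

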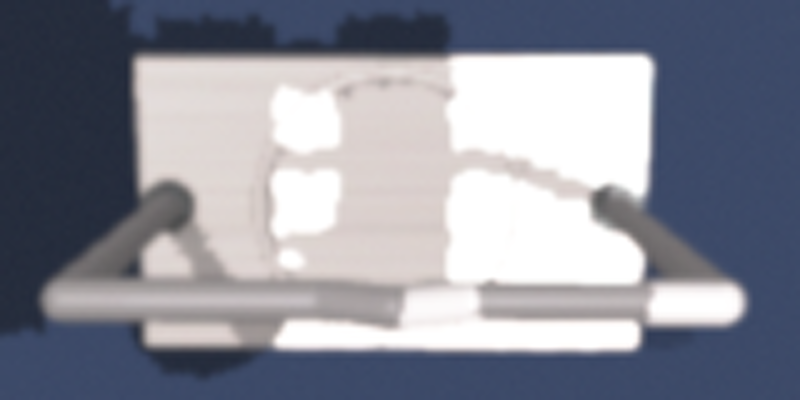

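```bash
python3 - <<'E'
from h import *
c=cam('wrist')
f=lambda p:(245+p[0]/5,110+p[1]/5)
P=[onz(c,*f(p),.006) for p in [(133,54),(652,54),(640,350),(142,348)]]
print(np.round(P,4)); print('pan centre',np.mean(P,0).round(4))
y1=P[1]-P[0];y2=P[2]-P[3];print('ang',[np.degrees(np.arctan2(v[1],v[0])).round(2) for v in (y1,y2)],np.linalg.norm(y1),np.linalg.norm(y2))
B=[onz(c,*f(p),.15) for p in [(64,302),(724,304)]];print('bar',np.round(B,4),'mid',np.mean(B,0).round(4),np.linalg.norm(B[1]-B[0]),np.degrees(np.arctan2(*(B[1]-B[0])[1::-1])))
print('crook',onz(c,*f((400,305)),.157).round(4))
r=[onz(c,*f(p),.008) for p in [(172,208),(612,210)]];print('rods',np.round(r,4),np.mean(r,0).round(4))
togo([.5585,.030,.46],98.8)
E
```

```text
[[0.4852 0.0792 0.006 ]
 [0.62   0.1002 0.006 ]
 [0.6324 0.0217 0.006 ]
 [0.4965 0.0011 0.006 ]]
pan centre [0.5585 0.0505 0.006 ]
ang [np.float64(8.85), np.float64(8.63)] 0.13646535322353218 0.13742692772769102
bar [[0.4989 0.0408 0.15  ]
 [0.6179 0.059  0.15  ]] mid [0.5584 0.0499 0.15  ] 0.12046591450424095 8.683403557292499
crook [0.5593 0.051  0.157 ]
rods [[0.5003 0.0409 0.008 ]
 [0.6171 0.0586 0.008 ]] [0.5587 0.0497 0.008 ]
shift [-0.0008 -0.0006 -0.0015] turn 0.0016 yaw 98.89 p [0.559  0.0309 0.4585] q [-1.440e-01  3.800e-01  1.532e+00  1.000e-03  1.231e+00 -3.000e-01] t 8.1 F [-0.1 -0.8 -3.8] w 0.0186
```

```bash
python3 - <<'E'
from h import *
C=np.array([.5585,.0502]);x=np.array([np.cos(np.radians(98.7)),np.sin(np.radians(98.7))])
for d,z in [(.12,.40),(.12,.245),(.043,.245),(.043,.232)]: togo([*(C+d*x),z],98.7)
E
```

```text
shift [0.139  0.003  0.0586] turn 0.0034 yaw 98.89 p [0.559  0.0309 0.4585] q [-1.440e-01  3.800e-01  1.532e+00  1.000e-03  1.231e+00 -3.000e-01] t 8.1 F [-0.1 -0.8 -3.8] w 0.0186
shift [0.1389 0.0032 0.2136] turn 0.0034 yaw 98.89 p [0.559  0.0309 0.4585] q [-1.440e-01  3.800e-01  1.532e+00  1.000e-03  1.231e+00 -3.000e-01] t 8.1 F [-0.1 -0.8 -3.8] w 0.0186
shift [0.0619 0.0029 0.2135] turn 0.0034 yaw 98.89 p [0.559  0.0309 0.4585] q [-1.440e-01  3.800e-01  1.532e+00  1.000e-03  1.231e+00 -3.000e-01] t 8.1 F [-0.1 -0.8 -3.8] w 0.0186
shift [0.0619 0.0029 0.2265] turn 0.0034 yaw 98.89 p [0.559  0.0309 0.4585] q [-1.440e-01  3.800e-01  1.532e+00  1.000e-03  1.231e+00 -3.000e-01] t 8.1 F [-0.1 -0.8 -3.8] w 0.0186
```

Moving out behind, down, and forward to a 55 mm stand-off first.

Emit:
{"api": "servo_tool", "payload": {"steps": [0.0,0.05,0.001,0.0,0,0.0,0.1,0.002,0.02,0.003,0.0,0.139,0.003,0.06,0.003,0.0,0.139,0.003,0.11,0.003,0.0,0.139,0.003,0.16,0.003,0.0,0.139,0.003,0.2,0.003,0.0,0.13,0.003,0.213,0.003,0.0,0.1,0.003,0.213,0.003,0.0,0.074,0.003,0.213,0.003,0.0,0.074,0.003,0.213,0.003]}}

```text
time: 9.35
position: [0.5522, 0.1018, 0.2476]
tool_rot: [0.653, 0.758, 0.001, 0.002]
ft_force: [0.6, -0.2, -4.1]
grip_width: 0.0179
```

```bash
python3 - <<'E'
from h import *
c=cam('wrist','w8.png');s=cam('side','s8.png')
cv2.imwrite('pics/c8.png',np.hstack([cv2.resize(c['pixels'][200:330,220:420],(400,260)),cv2.resize(s['pixels'][150:280,240:440],(400,260),interpolation=cv2.INTER_CUBIC)]))
C=np.array([.5585,.0502]);x=np.array([np.cos(np.radians(98.7)),np.sin(np.radians(98.7))])
for d,z in [(.043,.245),(.043,.232)]: togo([*(C+d*x),z],98.7)
E
```

```text
shift [-0.0106 -0.0009  0.0023] turn -0.0016 yaw 98.61 p [0.5513 0.1033 0.2473] q [-0.014  0.671  1.72   0.     0.749 -0.165] t 9.45 F [-0.6 -0.4 -5.1] w 0.0185
shift [-0.0106 -0.0009  0.0153] turn -0.0016 yaw 98.61 p [0.5513 0.1033 0.2473] q [-0.014  0.671  1.72   0.     0.749 -0.165] t 9.45 F [-0.6 -0.4 -5.1] w 0.0185
```

View pics/c8.png

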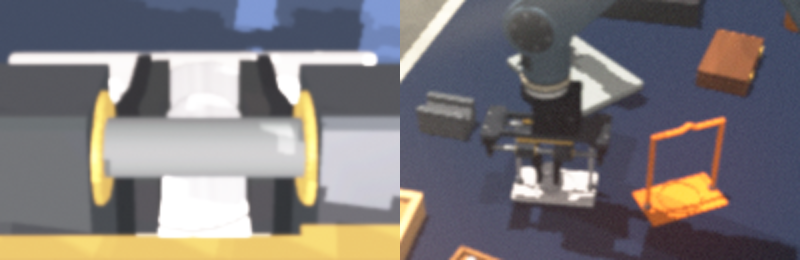

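Emit:
{"api": "servo_tool", "payload": {"steps": [0.0,-0.005,-0.001,0,0,0.0,-0.0105,-0.001,0.0,0,0.0,-0.0105,-0.001,0.006,0,0.0,-0.0105,-0.001,0.011,0,0.0,-0.0105,-0.001,0.013,0,0.0,-0.0105,-0.001,0.013,0]}}

```text
time: 10.2
position: [0.5511, 0.093, 0.2329]
tool_rot: [0.652, 0.758, -0.0, -0.0]
ft_force: [0.6, -0.2, -4.9]
grip_width: 0.0183
```

```bash
python3 - <<'E'
from h import *
c=cam('wrist','w9.png');s=cam('side','s9.png')
C=np.array([.5585,.0502]);x=np.array([np.cos(np.radians(98.7)),np.sin(np.radians(98.7))])
togo([*(C+.043*x),.232],98.7)
o,p,R=pose();X=R[:,0]
for off in (.032,.039): print(proj(c,[*(C+off*x),.006]).round(1))
cv2.imwrite('pics/c9.png',np.hstack([cv2.resize(c['pixels'][190:330,220:420],(400,280)),cv2.resize(s['pixels'][190:270,270:370],(400,280),interpolation=cv2.INTER_CUBIC)]))
E
```

```text
shift [-0.0004  0.0007  0.0012] turn -0.0007 yaw 98.66 p [0.5513 0.093  0.2332] q [-0.033  0.694  1.729  0.     0.719 -0.184] t 10.3 F [-0.3 -0.3 -4. ] w 0.0182
[[321.8 234.7]]
[[321.8 225.1]]
```

View pics/c9.png

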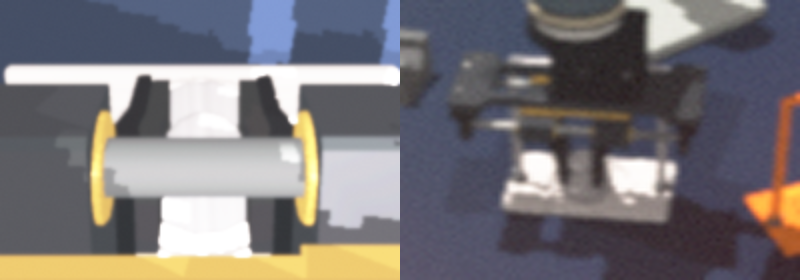

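Emit:
{"api": "servo_tool", "payload": {"steps": [0.0,0,0,0.001,0,0.0,0,0,0.002,0,0.0,0,0,0.002,0]}}

```text
time: 10.68
position: [0.5513, 0.0929, 0.2316]
tool_rot: [0.652, 0.758, 0.0, 0.0]
ft_force: [-0.6, 0.0, -2.4]
grip_width: 0.0182
```

Emit:
{"api": "servo_tool", "payload": {"steps": [0.0,0,0,0.001,0,0.04,0,0,0.001,0,0.05,0,0,0.001,0,0.05,0,0,0.001,0]}}

```text
time: 11.18
position: [0.5514, 0.0928, 0.2303]
tool_rot: [0.652, 0.758, 0.0, 0.0]
ft_force: [-0.4, 0.3, 0.0]
grip_width: 0.0406
```

```bash
python3 - <<'E'
from h import *
c=cam('wrist','w10.png');s=cam('side','s10.png')
togo([.5585,.0502,.232],98.7)
cv2.imwrite('pics/c10.png',np.hstack([cv2.resize(c['pixels'][190:330,220:420],(400,280)),cv2.resize(s['pixels'][190:270,270:370],(400,280),interpolation=cv2.INTER_CUBIC)]))
E
```

```text
shift [-0.0433  0.0007 -0.0018] turn -0.0008 yaw 98.65 p [0.5513 0.0929 0.2302] q [-0.033  0.699  1.73  -0.     0.713 -0.184] t 11.275 F [ 0.3  0.1 -0.4] w 0.0466
```

View pics/c10.png

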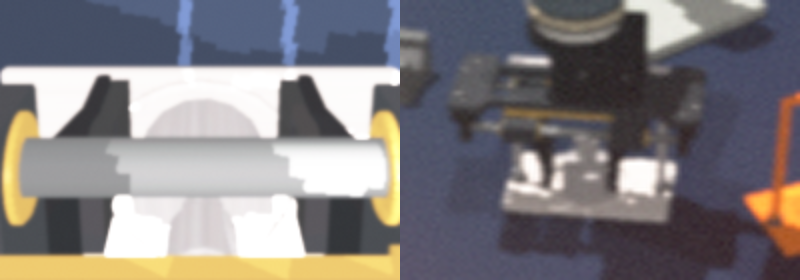

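Emit:
{"api": "servo_tool", "payload": {"steps": [0.06,0.0,0,0,0,0.087,0.02,0,0,0,0.087,0.05,0,-0.01,0,0.087,0.08,0,-0.05,0,0.087,0.08,0,-0.1,0,0.087,0.05,0,-0.16,0,0.087,0,0,-0.2,0,0.087,-0.05,0,-0.23,0,0.087,-0.065,0,-0.23,0,0.087,-0.065,0,-0.23,0]}}

```text
time: 12.52
position: [0.5606, 0.0288, 0.4595]
tool_rot: [0.652, 0.758, -0.0, -0.001]
ft_force: [-0.3, 0.3, -0.8]
grip_width: 0.087
```

```bash
python3 - <<'E'
from h import *
c=cam('wrist','w11.png');s=cam('side','s11.png')
togo([.5585,.0502,.232],98.7)
cv2.imwrite('pics/c11.png',np.hstack([cv2.resize(c['pixels'][80:230,220:420],(400,300)),cv2.resize(s['pixels'][190:270,270:370],(400,300),interpolation=cv2.INTER_CUBIC)]))
E
```

```text
shift [0.0197 0.0021 0.2267] turn 0.0 yaw 98.7 p [0.5603 0.0301 0.4586] q [-1.460e-01  3.820e-01  1.528e+00  1.000e-03  1.235e+00 -2.980e-01] t 12.625 F [-0.4  0.  -0.4] w 0.0869
```

View pics/c11.png

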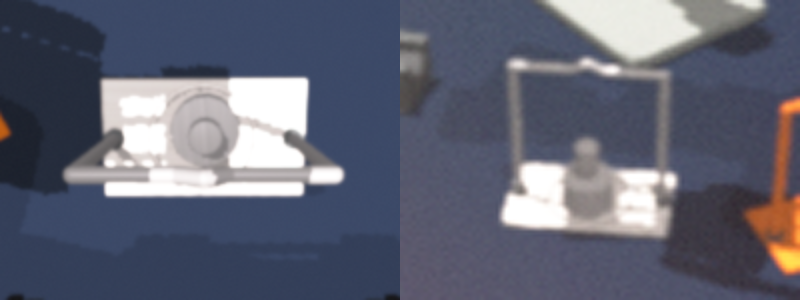

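```bash
python3 - <<'E'
from h import *
im=cv2.imread('pics/w11.png')
cv2.imwrite('pics/c12.png',cv2.resize(im[110:190,245:405],None,fx=5,fy=5,interpolation=cv2.INTER_CUBIC))
E
```

```text
(no output)
```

View pics/c12.png

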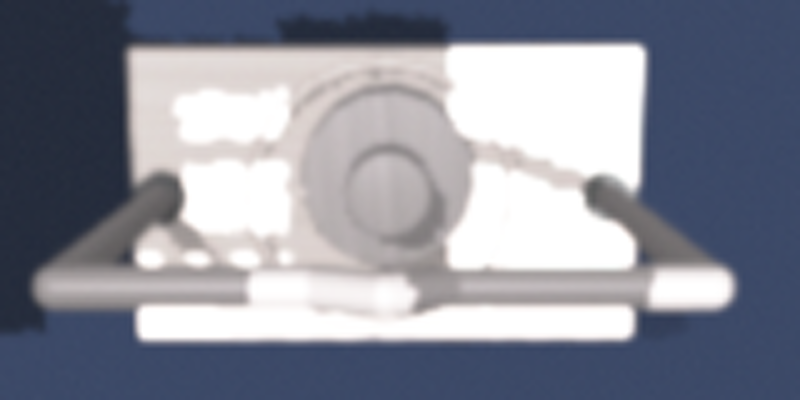

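```bash
python3 - <<'E'
from h import *
c=cam('wrist')
f=lambda p:(245+p[0]/5,110+p[1]/5)
P=[onz(c,*f(p),.006) for p in [(127,46),(645,46),(634,340),(138,340)]]
C=np.mean(P,0);print('pan centre',C.round(4)); v=P[1]-P[0]+P[2]-P[3]; a=np.arctan2(v[1],v[0]);print(np.degrees(a))
B=[onz(c,*f(p),.15) for p in [(56,287),(714,288)]];print('bar mid',np.mean(B,0).round(4),np.degrees(np.arctan2(*(B[1]-B[0])[1::-1])),np.linalg.norm(B[0]-B[1]))
yv=np.array([np.cos(a),np.sin(a),0]);xv=np.array([-np.sin(a),np.cos(a),0])
for n,p,z in [('body top',(386,177),.04),('knob top',(388,192),.074)]:
    X=onz(c,*f(p),z);print(n,X.round(4),'along bar',((X-C)@yv).round(4),'toward camera side',((X-C)@xv).round(4))
# hook/gauge: look from saved top0/side0
E
```

```text
pan centre [0.5571 0.0519 0.006 ]
8.704140036592367
bar mid [0.5571 0.0518 0.15  ] 8.625015855974585 0.11996578894276193
body top [0.5558 0.0605 0.04  ] along bar 0.0001 toward camera side 0.0087
knob top [0.5563 0.0607 0.074 ] along bar 0.0006 toward camera side 0.0088
```

```bash
python3 - <<'E'
from h import *
togo([.412,-.213,.46],52.7)
E
```

```text
shift [-0.2179 -0.1836 -0.0012] turn 0.8036 yaw 98.74 p [0.5603 0.0303 0.4586] q [-1.450e-01  3.820e-01  1.528e+00  1.000e-03  1.235e+00 -2.980e-01] t 12.675 F [-0.3  0.6  0.4] w 0.0867
```

Emit:
{"api": "servo_tool", "payload": {"steps": [0.087,-0.035,-0.03,0,0.12,0.087,-0.07,-0.06,0,0.24,0.087,-0.105,-0.09,0,0.36,0.087,-0.14,-0.12,0,0.48,0.087,-0.175,-0.15,0,0.6,0.087,-0.205,-0.175,0,0.72,0.087,-0.218,-0.184,0,0.804,0.087,-0.218,-0.184,0,0.804,0.087,-0.218,-0.184,0,0.804]}}

```text
time: 13.8
position: [0.4123, -0.2134, 0.4597]
tool_rot: [0.896, 0.444, -0.0, -0.001]
ft_force: [-0.1, -0.1, 0.8]
grip_width: 0.087
```

```bash
python3 - <<'E'
from h import *
c=cam('wrist','w13.png')
togo([.412,-.213,.46],52.7)
E
```

```text
shift [ 0.0001 -0.0005 -0.0002] turn 0.0008 yaw 52.74 p [ 0.4124 -0.2133  0.4598] q [-0.719  0.238  1.748  0.     1.156 -0.069] t 13.85 F [-0.1  0.2 -1. ] w 0.0872
```

View pics/w13.png

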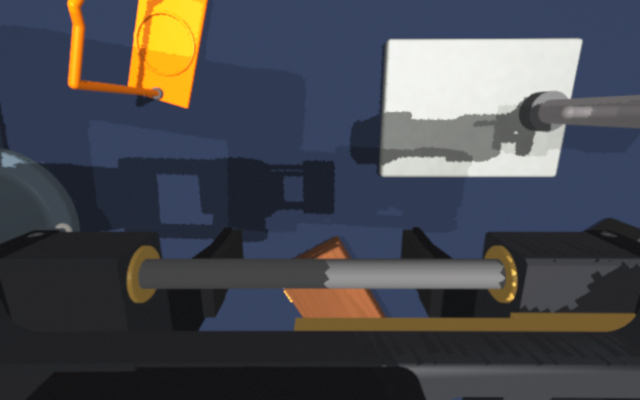

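```bash
python3 - <<'E'
from h import *
im=cv2.imread('pics/w13.png')
cv2.imwrite('pics/c13.png',cv2.resize(im[25:195,365:640],None,fx=2.9,fy=2.9,interpolation=cv2.INTER_CUBIC))
E
```

```text
(no output)
```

View pics/c13.png

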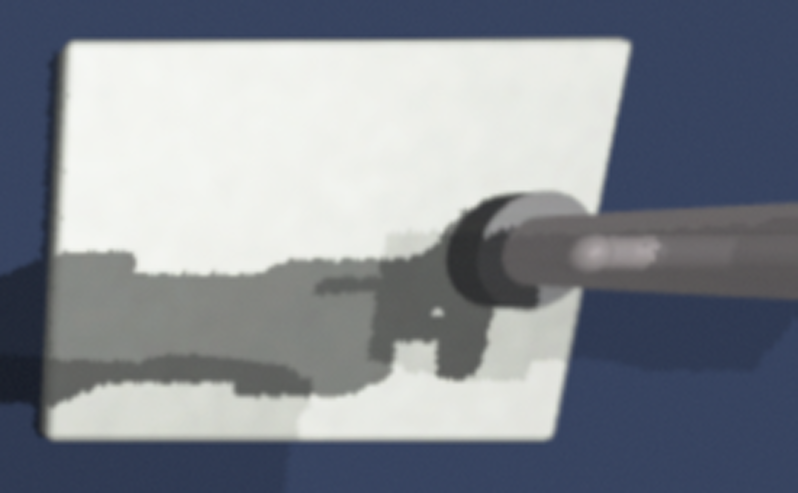

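```bash
python3 - <<'E'
from h import *
c=cam('wrist')
f=lambda p:(365+p[0]/2.9,25+p[1]/2.9)
P=np.array([onz(c,*f(p),.018) for p in [(69,41),(632,40),(553,440),(47,439)]])
print(P.round(4)); C=P.mean(0)
v=P[1]-P[0]+P[2]-P[3];a=np.arctan2(v[1],v[0]);w=P[0]-P[3]+P[1]-P[2];b=np.arctan2(w[1],w[0])
print('x dir',np.degrees(a),'y dir',np.degrees(b),[np.linalg.norm(P[i]-P[(i+1)%4]).round(4) for i in range(4)])
ex=np.array([np.cos(a),np.sin(a),0]);print('C',C,'origin',(C-.0375*ex).round(4))
E
```

```text
[[ 0.5707 -0.1388  0.018 ]
 [ 0.7547 -0.2796  0.018 ]
 [ 0.6532 -0.4133  0.018 ]
 [ 0.4684 -0.2719  0.018 ]]
x dir -37.414680338797766 y dir 52.626846093573405 [np.float64(0.2317), np.float64(0.1678), np.float64(0.2327), np.float64(0.1679)]
C [ 0.61177498 -0.2759063   0.018     ] origin [ 0.582  -0.2531  0.018 ]
```

Emit:
{"api": "servo_tool", "payload": {"steps": [0.087,0,0,-0.05,0,0.087,0,0.0,-0.1,0,0.087,0,0,-0.1,0]}}

```text
time: 14.28
position: [0.4129, -0.2141, 0.5643]
tool_rot: [0.896, 0.444, 0.002, 0.004]
ft_force: [0.9, 0.0, -0.2]
grip_width: 0.0871
```

```bash
python3 - <<'E'
from h import *
c=cam('wrist','w14.png')
togo([.412,-.213,.46],52.7)
O=np.array([.583,-.2538]);a=np.radians(-37.4);ex=np.array([np.cos(a),np.sin(a)])
for n,x,z in [('seat',0,.235),('tip',-.027,.262),('back',.021,.256),('shank',0,.289)]: print(n,proj(c,[*(O+x*ex),z]).round(1))
im=c['pixels']
cv2.imwrite('pics/c14.png',cv2.resize(im[20:200,380:620],None,fx=3.3,fy=3.3,interpolation=cv2.INTER_CUBIC))
E
```

```text
shift [ 0.0005 -0.0012  0.1018] turn -0.0 yaw 52.7 p [ 0.4123 -0.2138  0.5618] q [-0.72   0.137  1.584  0.     1.416 -0.069] t 14.325 F [ 1.3  0.  -0.6] w 0.0867
seat [[487.8 110.9]]
tip [[472.4 111. ]]
back [[524.3 110.9]]
shank [[523.7 110.9]]
```

View pics/c14.png

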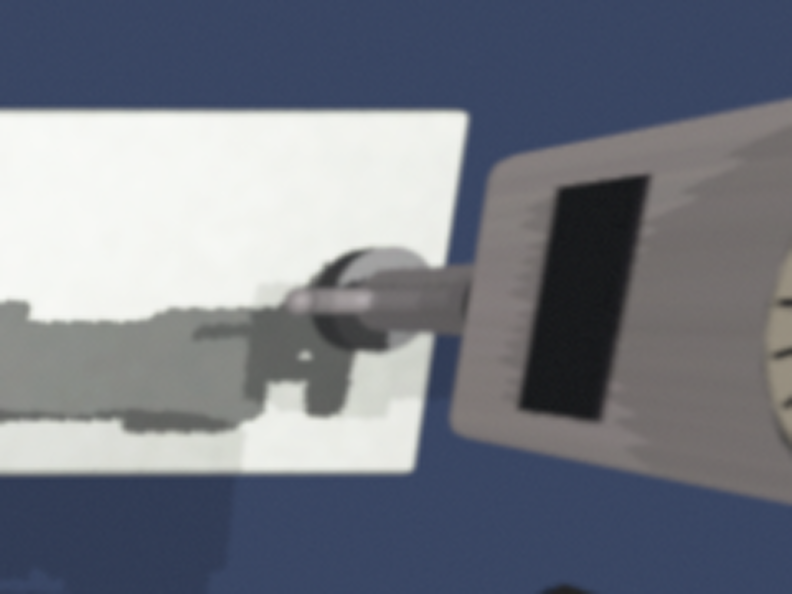

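```bash
python3 - <<'E'
from h import *
togo([.6233,.0619,.42],8.66)
E
```

```text
shift [3.472e-01 2.000e-04 1.418e-01] turn 0.7686 yaw 52.7 p [ 0.4123 -0.2138  0.5618] q [-0.72   0.137  1.584  0.     1.416 -0.069] t 14.325 F [ 1.3  0.  -0.6] w 0.0867
```

Emit:
{"api": "servo_tool", "payload": {"steps": [0.06,0.04,0,0,0.08,0.06,0.09,0,0.0,0.17,0.06,0.14,0,0.02,0.28,0.06,0.19,0,0.05,0.39,0.06,0.24,0,0.08,0.5,0.06,0.29,0,0.11,0.62,0.06,0.33,0,0.13,0.73,0.06,0.347,0,0.142,0.769,0.05,0.347,0,0.142,0.769,0.05,0.347,0,0.142,0.769]}}

```text
time: 15.58
position: [0.6222, 0.0609, 0.4176]
tool_rot: [0.997, 0.075, -0.001, 0.0]
ft_force: [-0.2, 0.3, -0.2]
grip_width: 0.0519
```

```bash
python3 - <<'E'
from h import *
c=cam('wrist','w15.png')
togo([.6233,.0619,.42],8.66)
e=np.array([.9886,.1506])
for C in ([.5571,.0518],[.5585,.0502]):
    print(proj(c,[[*(np.array(C)+.060*e),.150],[*(np.array(C)+.064*e),.150],[*(np.array(C)+.060*e),.006]]).round(1).tolist())
o,p,R=pose();print(proj(c,[p[0],p[1],.15]))
E
```

```text
shift [ 0.0012 -0.0012 -0.0017] turn -0.0022 yaw 8.53 p [0.6223 0.0606 0.4183] q [-0.081  0.514  1.417 -0.     1.211  1.341] t 15.625 F [ 0.1 -0.2 -0.1] w 0.051
[[320.6, 209.9], [320.6, 205.2], [321.1, 175.1]]
[[322.8, 208.6], [322.8, 203.8], [322.6, 174.1]]
[[321.98854754 203.12914892]]
```

View pics/w15.png

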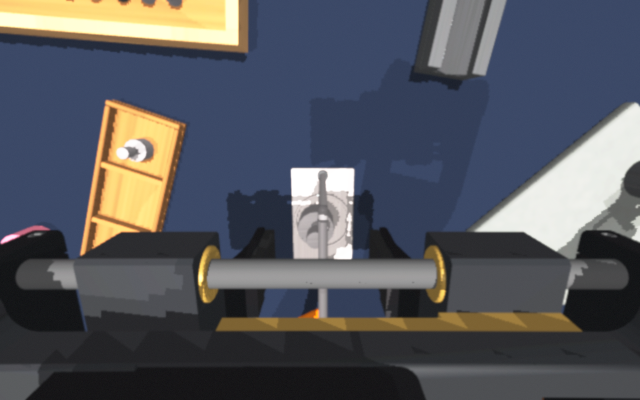

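```bash
python3 - <<'E'
import cv2
im=cv2.imread('pics/w15.png')
cv2.imwrite('pics/c15.png',cv2.resize(im[160:265,270:375],None,fx=5.5,fy=5.5,interpolation=cv2.INTER_CUBIC))
E
```

```text
(no output)
```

View pics/c15.png

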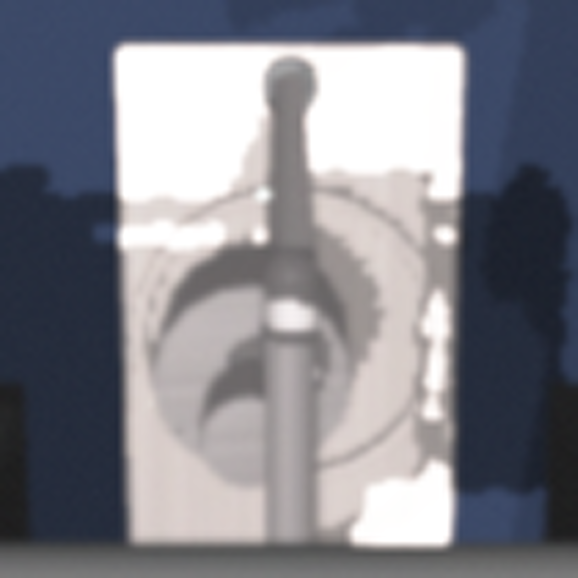

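Emit:
{"api": "servo_tool", "payload": {"steps": [0.04,0.0013,0.0005,0.04,-0.002,0.04,0.0013,0.0005,0.08,-0.002,0.04,0.0013,0.0005,0.1,-0.002,0.04,0.0013,0.0005,0.1,-0.002,0.04,0.0013,0.0005,0.1,-0.002]}}

```text
time: 16.25
position: [0.6245, 0.0601, 0.3198]
tool_rot: [0.997, 0.075, 0.001, 0.0]
ft_force: [0.2, 0.4, 0.4]
grip_width: 0.0401
```

```bash
python3 - <<'E'
from h import *
c=cam('wrist','w16.png');s=cam('side','s16.png')
togo([.6245,.0604,.318],8.66)
o,p,R=pose();print(proj(c,[[p[0],p[1],.154],[*(p[:2]-.003*R[:2,0]),.154]]))
cv2.imwrite('pics/c16.png',np.hstack([cv2.resize(c['pixels'][150:350,220:420],(400,400),interpolation=cv2.INTER_CUBIC),cv2.resize(s['pixels'][170:290,240:360],(400,400),interpolation=cv2.INTER_CUBIC)]))
E
```

```text
shift [-0.0001  0.      0.0021] turn -0.0006 yaw 8.63 p [0.6246 0.0604 0.3201] q [-0.081  0.631  1.503 -0.     1.004  1.339] t 16.35 F [-0.5 -0.2 -0.8] w 0.0397
[[320.39148358 261.78708403]
 [320.40200197 267.25878613]]
```

View pics/c16.png

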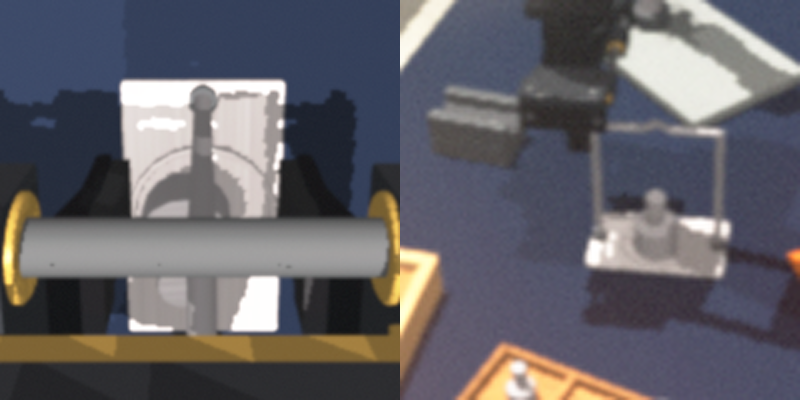

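Emit:
{"api": "servo_tool", "payload": {"steps": [0.04,0,0,0.002,0,0.015,0,0.0,0.002,0,0.0,0,0.0,0.002,0,0.0,0,0.0,0.002,0,0.0,0,0.0,0.002,0], "force": 60}}

```text
time: 16.98
position: [0.6241, 0.0608, 0.3162]
tool_rot: [0.997, 0.075, -0.0, 0.0]
ft_force: [-0.2, -0.4, 0.2]
grip_width: 0.0078
```

```bash
python3 - <<'E'
from h import *
c=cam('wrist','w17.png');s=cam('side','s17.png')
togo([.6245,.0604,.318],8.66)
cv2.imwrite('pics/c17.png',np.hstack([cv2.resize(c['pixels'][150:350,220:420],(400,400),interpolation=cv2.INTER_CUBIC),cv2.resize(s['pixels'][170:290,240:360],(400,400),interpolation=cv2.INTER_CUBIC)]))
E
```

```text
shift [ 0.0003  0.0003 -0.0018] turn -0.0002 yaw 8.65 p [0.6242 0.0607 0.3162] q [-0.081  0.636  1.506 -0.     1.     1.339] t 17.075 F [0.4 0.  0.4] w 0.0059
```

View pics/c17.png

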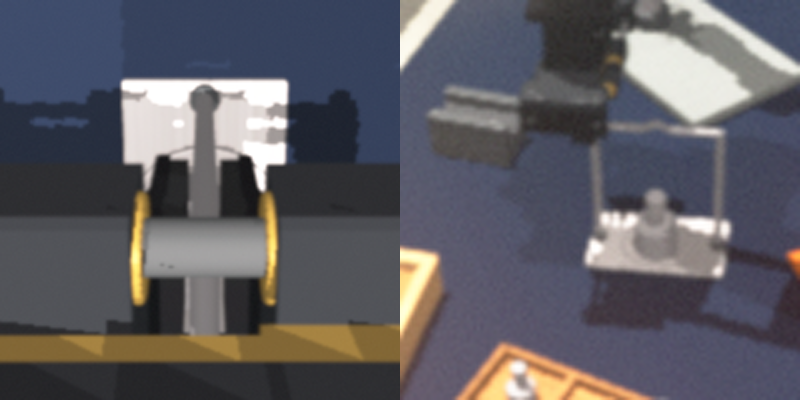

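Emit:
{"api": "servo_tool", "payload": {"steps": [0.0,0,0,-0.002,0,0.0,0,0.0,-0.004,0,0.0,0,0.0,-0.006,0,0.0,0,0.0,-0.008,0,0.0,0,0.0,-0.008,0], "force": 60}}

```text
time: 17.7
position: [0.6243, 0.0608, 0.3244]
tool_rot: [0.997, 0.075, 0.0, 0.0]
ft_force: [1.0, 0.2, -5.4]
grip_width: 0.0058
```

```bash
python3 - <<'E'
from h import *
c=cam('wrist','w18.png');s=cam('side','s18.png')
togo([.6245,.0604,.318],8.66);print(get_obs()['moment'])
cv2.imwrite('pics/c18.png',np.hstack([cv2.resize(c['pixels'][150:350,220:420],(400,400),interpolation=cv2.INTER_CUBIC),cv2.resize(s['pixels'][170:290,240:360],(400,400),interpolation=cv2.INTER_CUBIC)]))
E
```

```text
shift [0.0002 0.0004 0.0063] turn -0.0004 yaw 8.64 p [0.6242 0.0607 0.3243] q [-0.081  0.626  1.5    0.     1.016  1.339] t 17.8 F [ 0.3 -0.6 -5.9] w 0.006
[ 0.0628242  -0.32400928 -0.03289665]
```

View pics/c18.png

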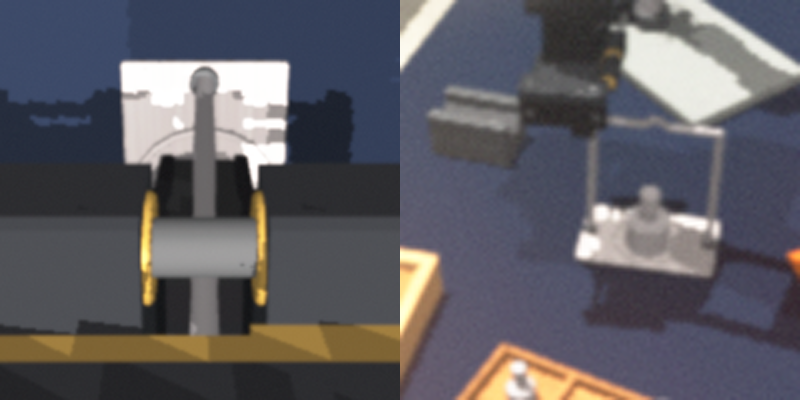

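Emit:
{"api": "servo_tool", "payload": {"steps": [0.0,0,0,0,0,0.0,0,0.0,0,0,0.0,0,0.0,0,0,0.0,0,0.0,0,0]}}

```text
time: 18.3
position: [0.6241, 0.0608, 0.3242]
tool_rot: [0.997, 0.075, -0.0, -0.0]
ft_force: [0.4, 0.5, -5.3]
grip_width: 0.0055
```

```bash
python3 - <<'E'
from h import *
c=cam('wrist','w19.png');s=cam('side','s19.png')
togo([.6245,.0604,.318],8.66);print(get_obs()['moment'])
cv2.imwrite('pics/c19.png',np.hstack([cv2.resize(c['pixels'][150:350,220:420],(400,400),interpolation=cv2.INTER_CUBIC),cv2.resize(s['pixels'][170:290,240:360],(400,400),interpolation=cv2.INTER_CUBIC)]))
E
```

```text
shift [0.0003 0.0004 0.0062] turn -0.0003 yaw 8.64 p [0.6241 0.0607 0.3242] q [-0.081  0.626  1.5   -0.     1.016  1.339] t 18.4 F [ 0.   0.6 -5.6] w 0.0059
[ 0.06951629 -0.36693754  0.02834044]
```

View pics/c19.png

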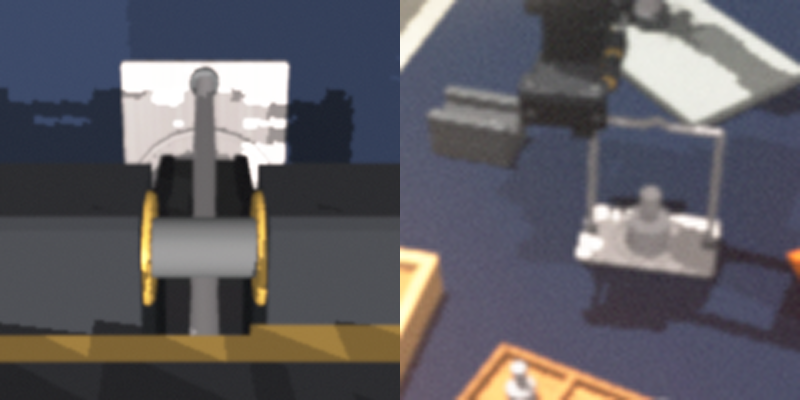

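Emit:
{"api": "servo_tool", "payload": {"steps": [0.0,0,0,-0.004,0,0.0,0,0.0,-0.008,0,0.0,0,0.0,-0.012,0,0.0,0,0.0,-0.015,0,0.0,0,0.0,-0.015,0,0.0,0,0.0,-0.015,0]}}

```text
time: 19.15
position: [0.624, 0.0607, 0.3392]
tool_rot: [0.997, 0.075, -0.0, -0.0]
ft_force: [0.3, -0.2, -6.6]
grip_width: 0.0057
```

```bash
python3 - <<'E'
from h import *
c=cam('wrist','w20.png');s=cam('side','s20.png')
togo([.6245,.0604,.318],8.66);print(get_obs()['moment'])
cv2.imwrite('pics/c20.png',np.hstack([cv2.resize(c['pixels'][150:350,220:420],(400,400),interpolation=cv2.INTER_CUBIC),cv2.resize(s['pixels'][170:290,240:360],(400,400),interpolation=cv2.INTER_CUBIC)]))
E
```

```text
shift [0.0004 0.0004 0.0211] turn -0.0004 yaw 8.64 p [0.624  0.0607 0.3391] q [-0.081  0.607  1.489 -0.     1.047  1.339] t 19.25 F [ 0.   0.2 -6. ] w 0.0061
[ 0.00044404 -0.34317217  0.01956616]
```

View pics/c20.png

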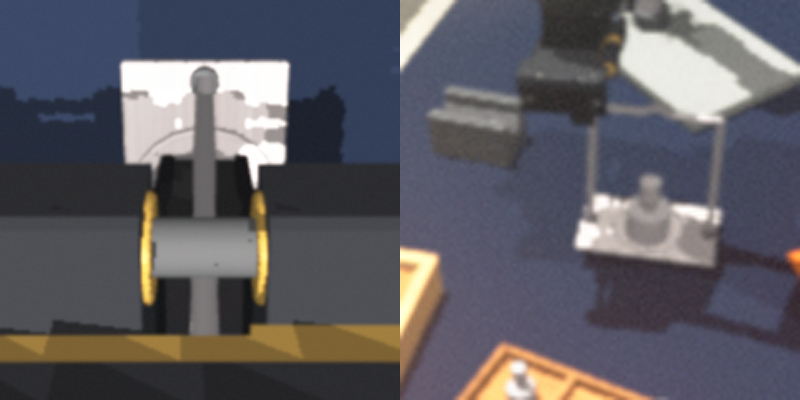

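```bash
python3 - <<'E'
from h import *
c=cam('wrist');o,p,R=pose();X=R[:,0];Z=np.array([0,0,1.])
im=c['pixels'];cv2.imwrite('pics/c20b.png',cv2.resize(im[170:250,280:370],None,fx=7,fy=7,interpolation=cv2.INTER_CUBIC))
# grip point: rod centre at tool x = -.0068, bar centre z = p.z-.1662 (before lift TCP .3162)
for t in [0,2,3,4,5,6]:
    a=np.radians(t); up=-np.sin(a)*X+np.cos(a)*Z; inn=-np.cos(a)*X-np.sin(a)*Z
    G=p-.0068*X-(.1662+.007)*Z   # point on rod 7mm below bar
    f=lambda y,z: G+inn*(.060-y)+up*(z-.143)
    print(t,proj(c,[f(.060,.006),f(.068,.006),f(.068,.0)]).round(1).tolist(),'crook rel TCP x,z',((f(0,.157)-p)@X).round(4),(f(0,.157)-p)[2].round(4))
E
```

```text
0 [[321.6, 197.8], [321.6, 189.6], [321.6, 188.1]] crook rel TCP x,z -0.0667 -0.1592
2 [[321.6, 192.9], [321.6, 184.7], [321.6, 183.0]] crook rel TCP x,z -0.0672 -0.1613
3 [[321.6, 190.5], [321.6, 182.2], [321.6, 180.5]] crook rel TCP x,z -0.0674 -0.1623
4 [[321.6, 188.0], [321.6, 179.8], [321.6, 178.0]] crook rel TCP x,z -0.0675 -0.1634
5 [[321.6, 185.6], [321.6, 177.3], [321.6, 175.5]] crook rel TCP x,z -0.0677 -0.1644
6 [[321.6, 183.2], [321.6, 174.9], [321.6, 173.0]] crook rel TCP x,z -0.0678 -0.1655
```

View pics/c20b.png

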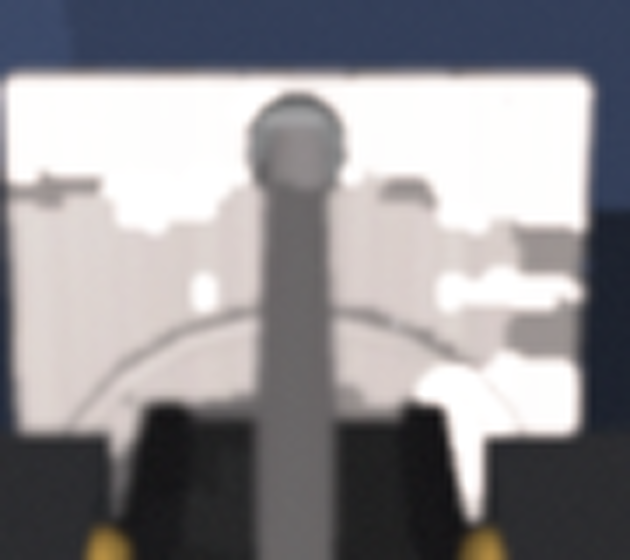

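```bash
python3 - <<'E'
from h import *
O=np.array([.583,-.2538]);a=np.radians(-37.4);ex=np.array([np.cos(a),np.sin(a)]);ey=np.array([-ex[1],ex[0]])
A=O-.15*ex+.0675*ey;print(A)
togo([*A,.445],52.6)
E
```

```text
[ 0.50483568 -0.10907064]
shift [-0.1434  0.15   -0.1059] turn -0.7672 yaw 8.64 p [0.624  0.0607 0.339 ] q [-0.081  0.607  1.489 -0.     1.047  1.339] t 19.3 F [-0.2 -0.1 -6.7] w 0.006
```

Emit:
{"api": "servo_tool", "payload": {"steps": [0.0,0,0,-0.008,0,0.0,-0.003,0.003,-0.022,-0.02,0.0,-0.01,0.01,-0.04,-0.06,0.0,-0.02,0.021,-0.058,-0.12,0.0,-0.035,0.036,-0.074,-0.2,0.0,-0.053,0.055,-0.088,-0.29,0.0,-0.073,0.076,-0.098,-0.39,0.0,-0.093,0.097,-0.104,-0.49,0.0,-0.111,0.116,-0.106,-0.59,0.0,-0.125,0.131,-0.106,-0.67,0.0,-0.136,0.142,-0.106,-0.73,0.0,-0.143,0.15,-0.106,-0.767]}}

```text
time: 20.8
position: [0.5043, -0.1096, 0.4465]
tool_rot: [0.896, 0.443, 0.0, 0.0]
ft_force: [0.2, -0.7, -6.6]
grip_width: 0.0057
```

Emit:
{"api": "servo_tool", "payload": {"steps": [0.0,0,0,0,0,0.0,0,0,0,0,0.0,0,0,0,0]}}

```text
time: 21.18
position: [0.5054, -0.1086, 0.4455]
tool_rot: [0.896, 0.443, 0.0, 0.0]
ft_force: [-0.6, 0.1, -5.7]
grip_width: 0.0056
```

```bash
python3 - <<'E'
from h import *
c=cam('wrist','w21.png');s=cam('side','s21.png');t=cam('top','t21.png')
O=np.array([.583,-.2538]);a=np.radians(-37.4);ex=np.array([np.cos(a),np.sin(a)]);ey=np.array([-ex[1],ex[0]])
o,p,R=pose();d=p[:2]-O;print('stand xy',d@ex,d@ey,p[2],yaw(R))
togo([*(O-.15*ex+.0675*ey),.445],52.6)
cv2.imwrite('pics/c21.png',np.hstack([cv2.resize(c['pixels'][150:350,220:420],(400,400),interpolation=cv2.INTER_CUBIC),cv2.resize(s['pixels'][50:210,250:410],(400,400),interpolation=cv2.INTER_CUBIC)]))
X=R[:,0];Z=np.array([0,0,1.])
for tt in [0,2,3,4,5,6]:
    a=np.radians(tt); up=-np.sin(a)*X+np.cos(a)*Z; inn=-np.cos(a)*X-np.sin(a)*Z
    G=p-.0068*X-(.1662+.007)*Z; print(tt,proj(c,[G+inn*(-.008)+up*(-.137)]).round(1))
E
```

```text
stand xy -0.14978492719915762 0.06814057812455664 0.44522662994137086 52.610551817574354
shift [-0.0006 -0.0002  0.0002] turn 0.0002 yaw 52.61 p [ 0.5054 -0.1087  0.4452] q [-0.428  0.332  1.651  0.     1.158  0.224] t 21.325 F [ 0.7 -0.1 -5.8] w 0.0058
0 [[320.9 189.4]]
2 [[320.9 184.5]]
3 [[320.9 182.1]]
4 [[320.9 179.6]]
5 [[320.9 177.2]]
6 [[320.9 174.7]]
```

View pics/c21.png

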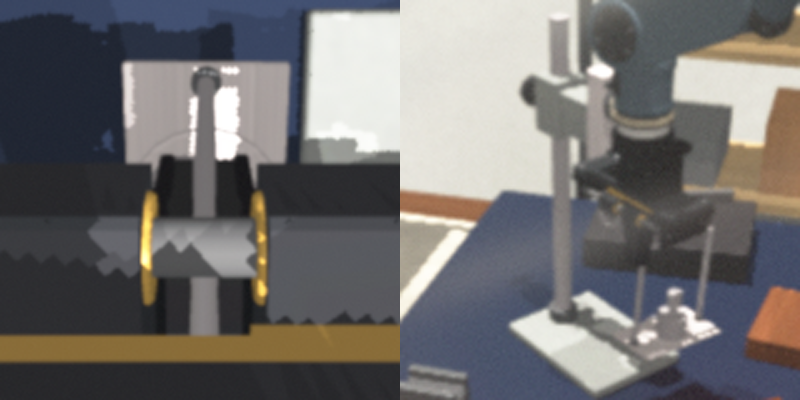

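View pics/t21.png

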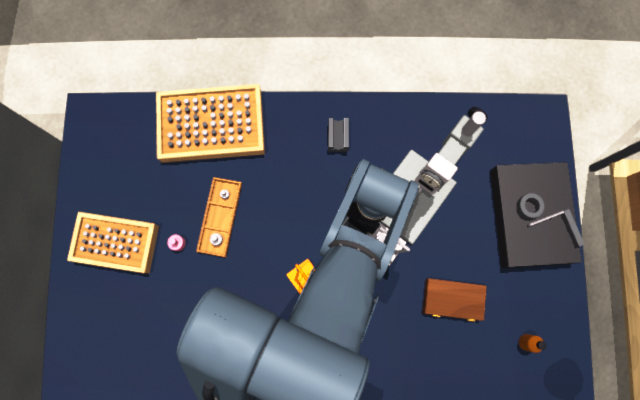

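Emit:
{"api": "servo_tool", "payload": {"steps": [0.0,0,0.005,0,0,0.0,0,0.015,0,0,0.0,0,0.027,0,0,0.0,0,0.04,0,0,0.0,0,0.053,0,0,0.0,0,0.065,0,0,0.0,0,0.075,0,0,0.0,0,0.08,0,0,0.0,0,0.08,0,0]}}

```text
time: 22.45
position: [0.569, -0.1578, 0.4451]
tool_rot: [0.897, 0.443, -0.0, -0.0]
ft_force: [-0.2, 0.2, -4.8]
grip_width: 0.006
```

```bash
cat >> h.py <<'E'
O=np.array([.583,-.2538]);_a=np.radians(-37.4);ex=np.array([np.cos(_a),np.sin(_a)]);ey=np.array([-ex[1],ex[0]])
def st():
    o,p,R=pose();d=p[:2]-O;print('stand x,y',(d@ex).round(4),(d@ey).round(4),'z',p[2].round(4),'crook z',(p[2]-.163).round(4),'yaw',yaw(R).round(2),'F',o['ft_force'].round(1),'M',o['moment'].round(2),'tq',o['joint_torque'].round(1),'t',round(o['time'],2),'w',round(o['grip_width'],4))
E
python3 - <<'E'
from h import *
c=cam('wrist','w22.png');s=cam('side','s22.png')
st()
cv2.imwrite('pics/c22.png',np.hstack([cv2.resize(c['pixels'][110:350,200:440],(400,400),interpolation=cv2.INTER_CUBIC),cv2.resize(s['pixels'][60:200,270:410],(400,400),interpolation=cv2.INTER_CUBIC)]))
for n,x,z in [('seat',0,.235),('tip',-.027,.262),('gaugebot',0,.316),('gaugetop',0,.466)]: print(n,proj(s,[*(O+x*ex),z]).round(1),proj(c,[*(O+x*ex),z]).round(1))
E
```

```text
stand x,y -0.0701 0.0678 z 0.4451 crook z 0.2821 yaw 52.59 F [ 0.1  0.3 -5.4] M [ 0.29 -0.23 -0.01] tq [ -0.1 -43.7 -20.5  -0.3   0.1  -0. ] t 22.55 w 0.0059
seat [[332.4 139.1]] [[422.  321.6]]
tip [[337.2 135.1]] [[390.8 350. ]]
gaugebot [[332.7 118.5]] [[478.1 439.3]]
gaugetop [[333.4  76.2]] [[-135090.7 -286762.9]]
```

View pics/c22.png

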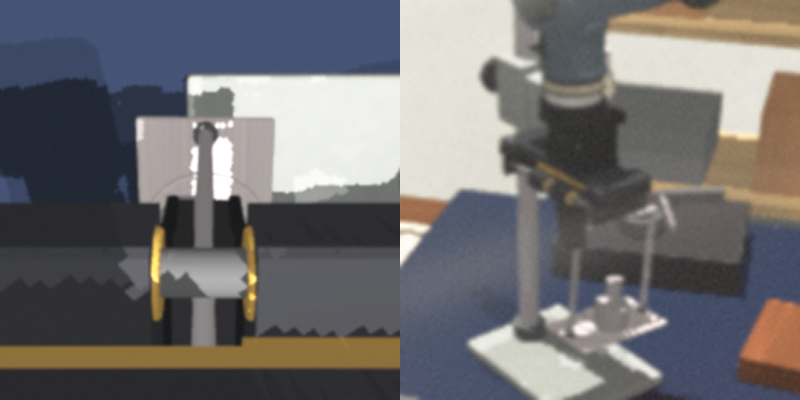

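View pics/w22.png

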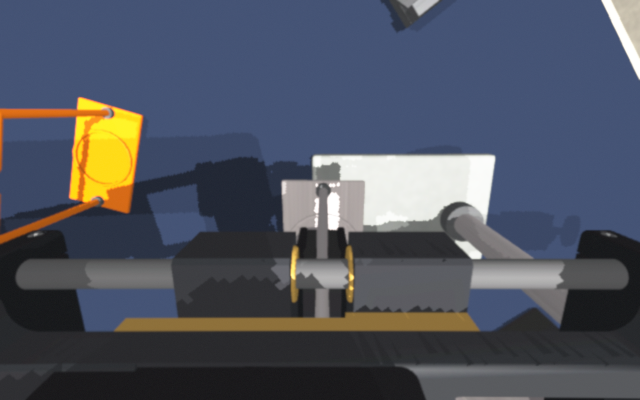

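```bash
python3 - <<'E'
from h import *
c=cam('wrist')
for x,y in [(-.08,.085),(.155,.085)]: print(proj(c,[*(O+x*ex+y*ey),.018]).round(1))
g=cv2.cvtColor(c['pixels'],cv2.COLOR_BGR2GRAY).astype(int)
for u in (340,400,460): col=g[140:170,u]; print(u,140+np.argmax(np.diff(col)),col[8:22])
row=g[165,300:330];print('left edge',300+np.argmax(np.diff(row)))
E
```

```text
[[313.7 155.4]]
[[498.8 155.2]]
340 154 [ 82  83  84  84  84  91 120 173 222 234 238 240 241 241]
400 154 [ 84  84  83  82  84  93 120 167 211 229 238 239 240 240]
460 154 [ 76  74  72  72  74  86 120 170 214 230 237 239 239 240]
left edge 312
```

Emit:
{"api": "servo_tool", "payload": {"steps": [0.0,0,0.005,0,0,0.0,0,0.014,0,0,0.0,0,0.024,0,0,0.0,0,0.035,0,0,0.0,0,0.046,0,0,0.0,0,0.054,0,0,0.0,0,0.058,0,0,0.0,0,0.058,0,0]}}

```text
time: 23.6
position: [0.615, -0.193, 0.4451]
tool_rot: [0.897, 0.443, -0.0, -0.0]
ft_force: [-0.9, -0.4, -6.1]
grip_width: 0.0059
```

```bash
python3 - <<'E'
from h import *
s=cam('side','s23.png')
st()
cv2.imwrite('pics/c23.png',cv2.resize(s['pixels'][50:210,260:420],(720,720),interpolation=cv2.INTER_CUBIC))
E
```

```text
stand x,y -0.0118 0.0678 z 0.4451 crook z 0.2821 yaw 52.59 F [-0.  -0.1 -6.1] M [ 0.29 -0.24 -0.01] tq [ -0.1 -48.4 -21.4  -0.3   0.1  -0. ] t 23.65 w 0.0061
```

View pics/c23.png

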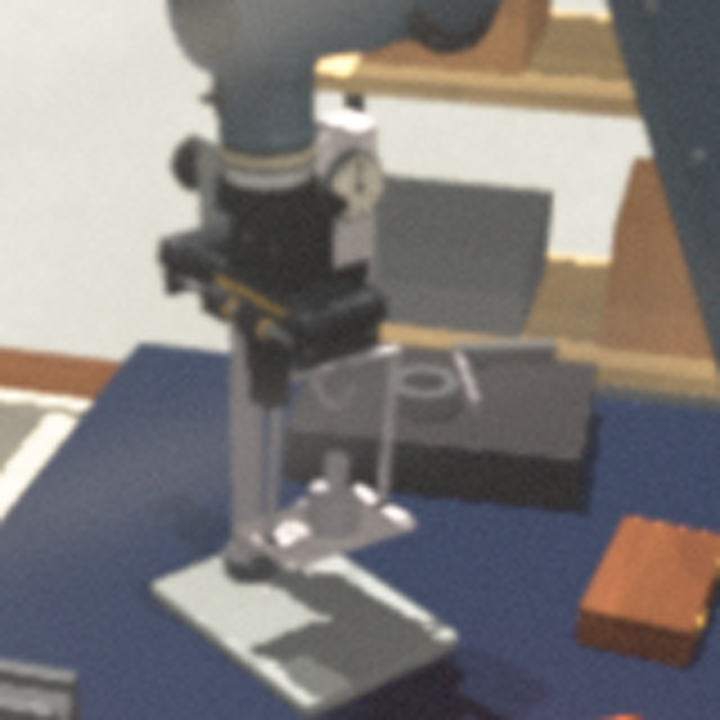

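Emit:
{"api": "servo_tool", "payload": {"steps": [0.0,0,0.002,0.005,0,0.0,0,0.004,0.011,0,0.0,0,0.006,0.017,0,0.0,0,0.008,0.022,0,0.0,0,0.01,0.027,0,0.0,0,0.011,0.031,0,0.0,0,0.012,0.033,0,0.0,0,0.012,0.034,0,0.0,0,0.012,0.034,0]}}

```text
time: 24.78
position: [0.6244, -0.2002, 0.4113]
tool_rot: [0.897, 0.443, 0.0, 0.0]
ft_force: [0.7, 0.0, -6.8]
grip_width: 0.0059
```

```bash
python3 - <<'E'
from h import *
s=cam('side','s24.png')
st()
cv2.imwrite('pics/c24.png',cv2.resize(s['pixels'][50:210,260:420],(720,720),interpolation=cv2.INTER_CUBIC))
E
```

```text
stand x,y 0.0003 0.0678 z 0.4114 crook z 0.2484 yaw 52.58 F [ 0.3  0.3 -6.4] M [ 0.27 -0.3   0.04] tq [ -0.  -50.  -20.3  -0.2   0.1   0. ] t 24.82 w 0.0058
```

View pics/c24.png

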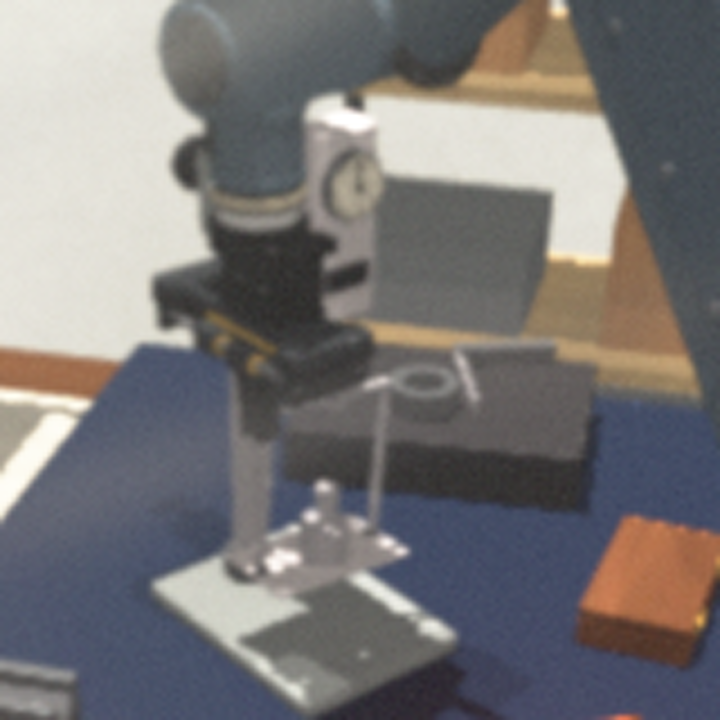

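Emit:
{"api": "servo_tool", "payload": {"steps": [0.0,0,0,0.0015,0,0.0,0,0,0.003,0,0.0,0,0,0.0045,0,0.0,0,0,0.006,0,0.0,0,0,0.006,0]}}

```text
time: 25.45
position: [0.6244, -0.2002, 0.4052]
tool_rot: [0.897, 0.443, -0.0, -0.0]
ft_force: [-0.3, -0.1, -5.3]
grip_width: 0.0063
```

```bash
python3 - <<'E'
from h import *
for i in range(3):
    import time; s=cam('side'); st()
E
```

```text
stand x,y 0.0003 0.0677 z 0.4053 crook z 0.2423 yaw 52.58 F [ 0.7  0.6 -5.7] M [ 0.25 -0.22  0.05] tq [ -0.  -49.5 -20.   -0.2   0.   -0. ] t 25.5 w 0.006
stand x,y 0.0003 0.0677 z 0.4054 crook z 0.2424 yaw 52.59 F [ 0.7 -0.4 -5.3] M [ 0.23 -0.21  0.04] tq [ -0.  -49.6 -20.   -0.2   0.   -0. ] t 25.55 w 0.0058
stand x,y 0.0003 0.0677 z 0.4054 crook z 0.2424 yaw 52.58 F [-0.7 -0.6 -5.2] M [ 0.24 -0.19 -0.06] tq [  0.  -49.6 -20.   -0.2   0.   -0. ] t 25.6 w 0.0063
```

Emit:
{"api": "servo_tool", "payload": {"steps": [0.0,0,0,0.001,0,0.0,0,0,0.002,0,0.0,0,0,0.003,0,0.0,0,0,0.004,0,0.0,0,0,0.004,0]}}

```text
time: 26.22
position: [0.6244, -0.2002, 0.4013]
tool_rot: [0.897, 0.443, -0.0, 0.0]
ft_force: [-0.6, -0.4, -2.9]
grip_width: 0.006
```

```bash
python3 - <<'E'
from h import *
for i in range(2):
    s=cam('side','s26.png'); st()
c=cam('wrist','w26.png')
cv2.imwrite('pics/c26.png',np.hstack([cv2.resize(s['pixels'][50:200,280:400],(480,600),interpolation=cv2.INTER_CUBIC),cv2.resize(c['pixels'][130:330,260:380],(320,600),interpolation=cv2.INTER_CUBIC)]))
E
```

```text
stand x,y 0.0004 0.0677 z 0.4014 crook z 0.2384 yaw 52.58 F [-0.6  0.  -3.1] M [ 0.18 -0.13 -0.04] tq [  0.  -48.6 -19.5  -0.1  -0.   -0. ] t 26.27 w 0.0058
stand x,y 0.0004 0.0677 z 0.4014 crook z 0.2384 yaw 52.59 F [-0.7 -0.2 -3.5] M [ 0.14 -0.07 -0.02] tq [  0.  -48.6 -19.5  -0.1  -0.   -0. ] t 26.32 w 0.0061
```

View pics/c26.png

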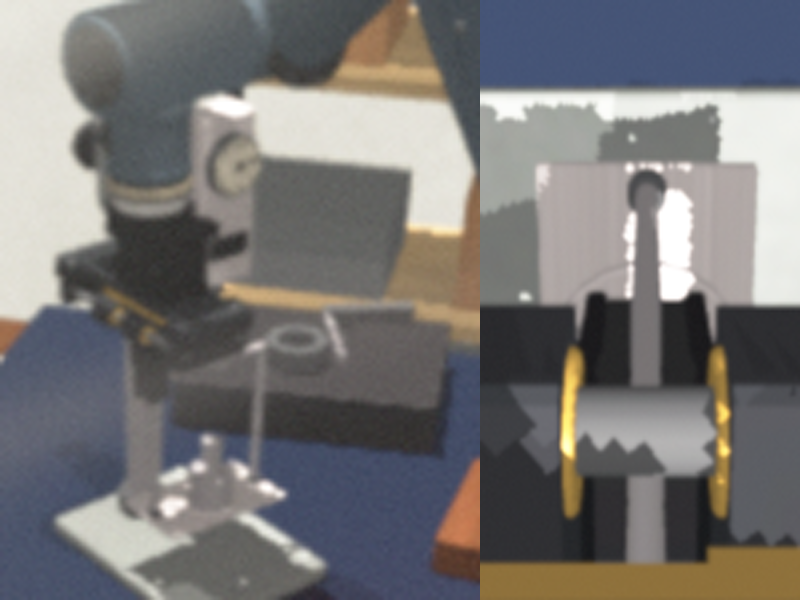

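Emit:
{"api": "servo_tool", "payload": {"steps": [0.0,0,0,0.001,0,0.0,0,0,0.002,0,0.0,0,0,0.003,0,0.0,0,0,0.003,0,0.0,0,0,0.003,0]}}

```text
time: 27.0
position: [0.6244, -0.2002, 0.3984]
tool_rot: [0.897, 0.443, 0.0, 0.0]
ft_force: [-0.5, 0.7, -1.7]
grip_width: 0.0059
```

```bash
python3 - <<'E'
from h import *
for i in range(3):
    s=cam('side','s27.png'); st()
cv2.imwrite('pics/c27.png',cv2.resize(s['pixels'][50:150,270:390],(720,600),interpolation=cv2.INTER_CUBIC))
E
```

```text
stand x,y 0.0004 0.0677 z 0.3984 crook z 0.2354 yaw 52.58 F [ 0.1 -0.4 -3.1] M [ 0.1  -0.04 -0.  ] tq [  0.  -47.9 -19.   -0.   -0.   -0. ] t 27.05 w 0.0063
stand x,y 0.0004 0.0678 z 0.3983 crook z 0.2353 yaw 52.59 F [-0.2  0.1 -2.4] M [ 0.11 -0.1   0.05] tq [  0.  -47.9 -19.   -0.   -0.   -0. ] t 27.1 w 0.006
stand x,y 0.0004 0.0678 z 0.3984 crook z 0.2354 yaw 52.59 F [-0.6 -0.4 -1.8] M [ 0.05 -0.1  -0.05] tq [  0.  -47.9 -18.9  -0.   -0.   -0. ] t 27.15 w 0.006
```

View pics/c27.png

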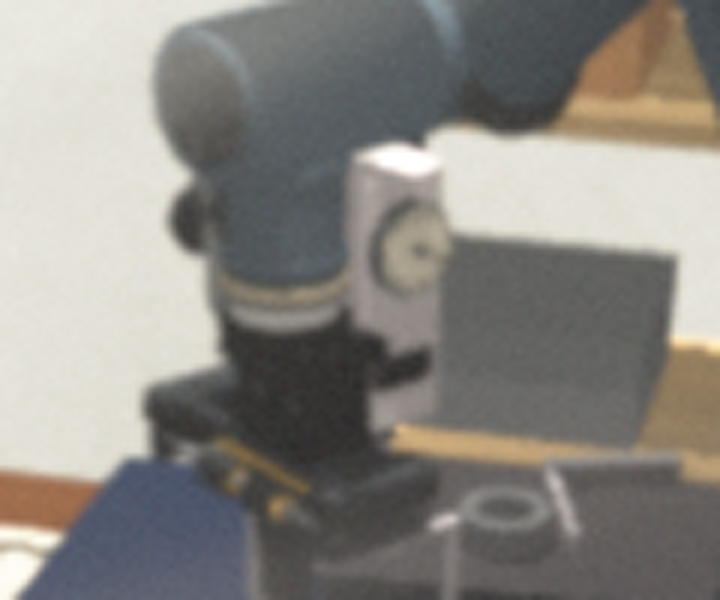

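Emit:
{"api": "servo_tool", "payload": {"steps": [0.0,0,0,0.001,0,0.0,0,0,0.002,0,0.0,0,0,0.002,0,0.0,0,0,0.002,0], "force": 20}}

```text
time: 27.65
position: [0.6246, -0.2002, 0.3964]
tool_rot: [0.897, 0.443, 0.0, 0.0]
ft_force: [1.2, 0.5, -1.1]
grip_width: 0.0073
```

```bash
python3 - <<'E'
from h import *
for i in range(3):
    s=cam('side','s28.png'); st()
E
```

```text
stand x,y 0.0004 0.0679 z 0.3964 crook z 0.2334 yaw 52.59 F [ 1.8  1.  -1.3] M [ 0.1  -0.29  0.05] tq [ -0.6 -47.2 -17.9  -0.2   0.3   0. ] t 27.7 w 0.0071
stand x,y 0.0004 0.0679 z 0.3964 crook z 0.2334 yaw 52.59 F [ 1.1  0.6 -0.5] M [ 0.12 -0.27  0.07] tq [ -0.6 -47.2 -17.9  -0.2   0.3   0. ] t 27.75 w 0.007
stand x,y 0.0004 0.0678 z 0.3964 crook z 0.2334 yaw 52.59 F [1.2 1.1 0. ] M [ 0.06 -0.24  0.06] tq [ -0.6 -47.2 -17.9  -0.2   0.3   0. ] t 27.8 w 0.0072
```

Emit:
{"api": "servo_tool", "payload": {"steps": [0.0,0.001,0,0,0,0.0,0.001,0,0,0,0.0,0.001,0,0,0], "force": 15}}

```text
time: 28.18
position: [0.6248, -0.1997, 0.3962]
tool_rot: [0.897, 0.443, -0.0, 0.0]
ft_force: [-0.6, -1.9, -0.6]
grip_width: 0.0072
```

```bash
python3 - <<'E'
from h import *
for i in range(3):
    s=cam('side','s29.png'); st()
c=cam('wrist','w29.png')
cv2.imwrite('pics/c29.png',np.hstack([cv2.resize(s['pixels'][50:200,280:400],(480,600),interpolation=cv2.INTER_CUBIC),cv2.resize(c['pixels'][130:330,260:380],(320,600),interpolation=cv2.INTER_CUBIC)]))
E
```

```text
stand x,y 0.0003 0.0684 z 0.3962 crook z 0.2332 yaw 52.58 F [-1.4 -1.4 -0.9] M [-0.32  0.02  0.03] tq [  1.3 -47.1 -18.2   0.6   0.1   0. ] t 28.23 w 0.0072
stand x,y 0.0003 0.0684 z 0.3962 crook z 0.2332 yaw 52.58 F [-0.5 -1.6 -1.8] M [-0.32  0.09  0.09] tq [  1.3 -47.1 -18.3   0.6   0.1   0. ] t 28.27 w 0.007
stand x,y 0.0003 0.0684 z 0.3962 crook z 0.2332 yaw 52.58 F [-1.1 -1.7 -1.1] M [-0.37  0.07  0.04] tq [  1.5 -47.1 -18.3   0.7   0.1   0. ] t 28.32 w 0.0075
```

View pics/c29.png

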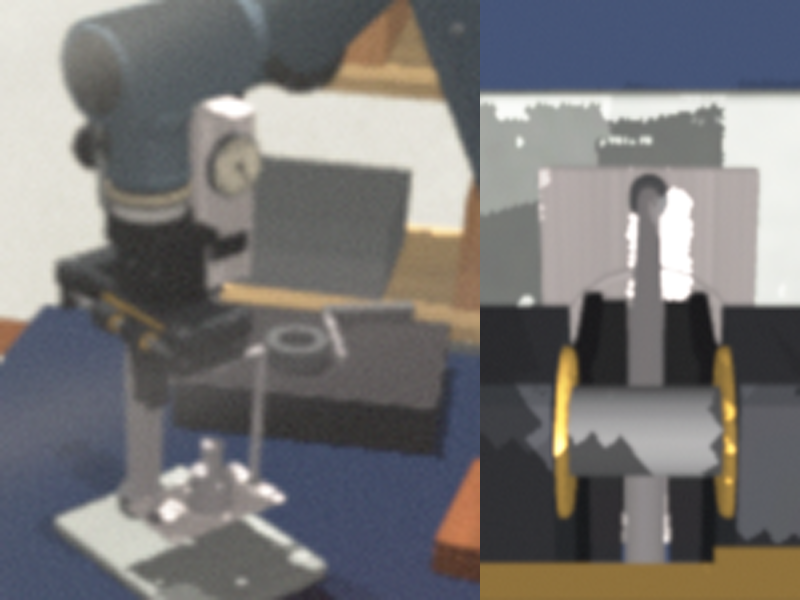

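Emit:
{"api": "servo_tool", "payload": {"steps": [0.0,-0.0005,0,0,0,0.0,-0.0005,0,0,0], "force": 8}}

```text
time: 28.62
position: [0.6247, -0.1997, 0.3962]
tool_rot: [0.897, 0.443, 0.0, -0.0]
ft_force: [-0.9, -0.6, -1.2]
grip_width: 0.0075
```

```bash
python3 - <<'E'
from h import *
for i in range(3):
    s=cam('side'); st()
E
```

```text
stand x,y 0.0002 0.0683 z 0.3963 crook z 0.2333 yaw 52.58 F [-0.5 -0.9 -0.4] M [-0.26  0.07  0.01] tq [  1.  -47.1 -18.3   0.5   0.    0. ] t 28.68 w 0.0076
stand x,y 0.0002 0.0683 z 0.3962 crook z 0.2332 yaw 52.59 F [-0.5 -1.4 -0.7] M [-0.22  0.07 -0.03] tq [  1.  -47.1 -18.3   0.5   0.    0. ] t 28.73 w 0.0077
stand x,y 0.0002 0.0683 z 0.3962 crook z 0.2332 yaw 52.59 F [-0.8 -0.6 -1.7] M [-0.23 -0.01  0.01] tq [  1.  -47.1 -18.3   0.5   0.    0. ] t 28.77 w 0.0073
```

Emit:
{"api": "servo_tool", "payload": {"steps": [0.011,-0.0003,0,0,0,0.012,-0.0003,0,0,0,0.012,-0.0003,0,0,0,0.012,-0.0003,0,0,0,0.012,-0.0003,0,0,0,0.014,-0.0003,0,0,0,0.016,0,0,0,0,0.02,0,0,0,0]}}

```text
time: 29.78
position: [0.6247, -0.1998, 0.3962]
tool_rot: [0.897, 0.443, 0.0, 0.0]
ft_force: [-0.3, -0.2, -0.0]
grip_width: 0.0179
```

```bash
python3 - <<'E'
from h import *
for i in range(3):
    s=cam('side','s30.png'); st()
c=cam('wrist','w30.png')
cv2.imwrite('pics/c30.png',np.hstack([cv2.resize(s['pixels'][50:200,280:400],(480,600),interpolation=cv2.INTER_CUBIC),cv2.resize(c['pixels'][130:330,260:380],(320,600),interpolation=cv2.INTER_CUBIC)]))
E
```

```text
stand x,y 0.0003 0.0683 z 0.3962 crook z 0.2332 yaw 52.59 F [-0.4 -0.  -0.2] M [-0.   -0.04 -0.03] tq [  0.  -46.6 -18.    0.1   0.    0. ] t 29.82 w 0.019
stand x,y 0.0003 0.0682 z 0.3962 crook z 0.2332 yaw 52.59 F [ 0.   0.4 -0.5] M [-0.04 -0.09 -0.02] tq [  0.  -46.6 -18.    0.1   0.    0. ] t 29.88 w 0.0194
stand x,y 0.0003 0.0683 z 0.3963 crook z 0.2333 yaw 52.59 F [0.1 0.2 0. ] M [-0.04 -0.04  0.02] tq [  0.  -46.6 -18.    0.1   0.   -0. ] t 29.93 w 0.0198
```

View pics/c30.png

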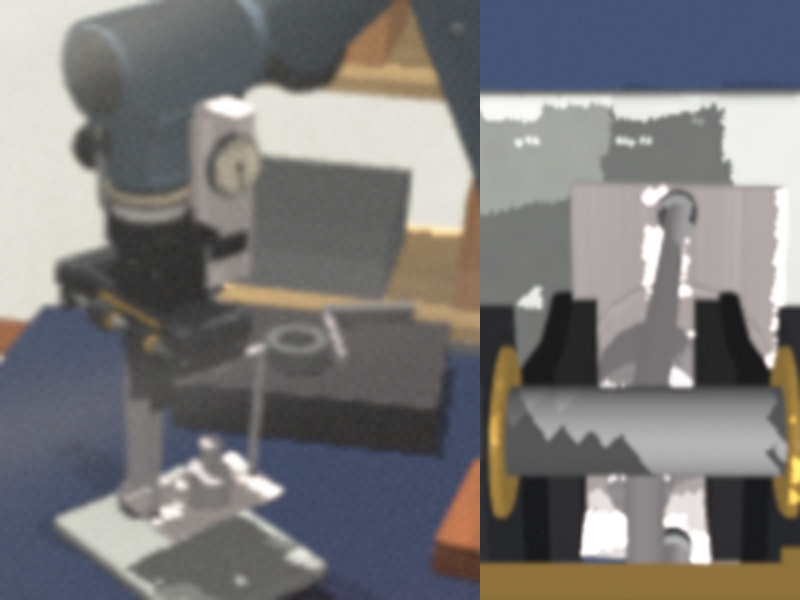

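Emit:
{"api": "servo_tool", "payload": {"steps": [0.04,0,0,0,0,0.05,0,0,0,0,0.05,0,0,0,0,0.05,0.01,0,0,0,0.05,0.03,0,0,0,0.05,0.06,0,0,0,0.05,0.1,0,0,0,0.05,0.14,0,-0.01,0,0.05,0.18,0,-0.03,0,0.05,0.2,0,-0.05,0,0.05,0.2,0,-0.05,0]}}

```text
time: 31.35
position: [0.7475, -0.0379, 0.4481]
tool_rot: [0.896, 0.445, 0.002, 0.001]
ft_force: [-0.1, -0.6, -0.0]
grip_width: 0.0502
```

```bash
python3 - <<'E'
from h import *
s=cam('side','s31.png'); st();t=cam('top','t31.png')
cv2.imwrite('pics/c31.png',np.hstack([cv2.resize(s['pixels'][50:200,270:390],(440,550),interpolation=cv2.INTER_CUBIC),cv2.resize(t['pixels'][90:250,370:480],(360,550),interpolation=cv2.INTER_CUBIC)]))
E
```

```text
stand x,y -0.0004 0.2698 z 0.4465 crook z 0.2835 yaw 52.72 F [ 0.2 -0.1  0. ] M [-0.02 -0.07  0.05] tq [  1.1 -54.3 -21.7   0.2  -0.    0. ] t 31.4 w 0.0502
```

View pics/c31.png

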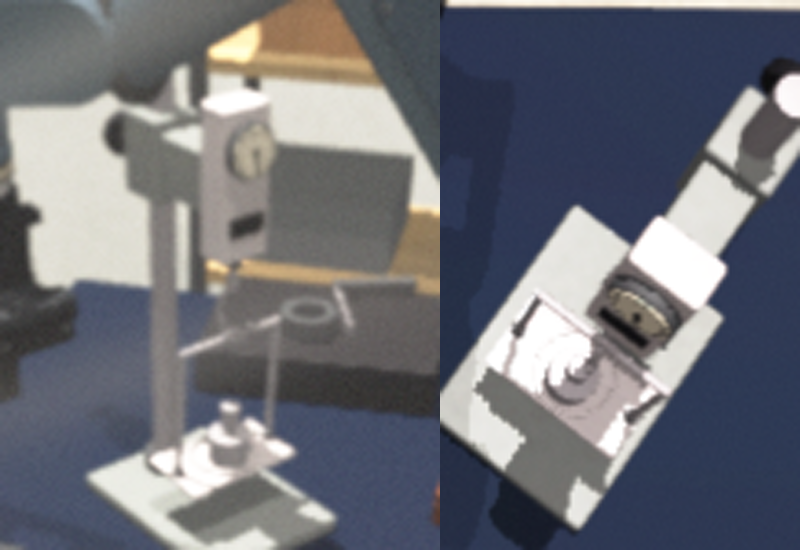

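Emit:
{"api": "servo_tool", "payload": {"steps": [0.05,0.02,0,-0.03,0,0.05,0.03,0,-0.05,0,0.05,0.03,0,-0.05,0,0.05,0.03,0,-0.05,0,0.05,0.03,0,-0.05,0,0.05,0.03,0,-0.05,0,0.05,0.03,0,-0.05,0,0.05,0.03,0,-0.05,0,0.05,0.03,0,-0.05,0,0.05,0.03,0,-0.05,0]}}

```text
time: 32.7
position: [0.7645, -0.017, 0.4963]
tool_rot: [0.897, 0.443, 0.0, 0.0]
ft_force: [0.0, 0.1, -0.1]
grip_width: 0.0499
```

```bash
python3 - <<'E'
from h import *
s=cam('side','s32.png')
old=cv2.imread('pics/s31.png')
d=np.abs(s['pixels'].astype(int)-old)[100:195,312:355].sum(2);print('diff stirrup mean',d.mean(),'ref',np.abs(s['pixels'].astype(int)-old)[100:195,360:400].sum(2).mean())
im=cv2.resize(s['pixels'][105:195,305:365],None,fx=9,fy=6.6,interpolation=cv2.INTER_CUBIC)
im=cv2.resize(s['pixels'][105:195,305:365],None,fx=6.6,fy=6.6,interpolation=cv2.INTER_CUBIC)
for nm,(y,z) in dict(b1=(.06,.2255),b2=(-.06,.2255),r1=(.06,.0815),r2=(-.06,.0815)).items():
    u,v=proj(s,[*(O+y*ey),z])[0];print(nm,u.round(1),v.round(1)); cv2.circle(im,(int((u-305)*6.6),int((v-105)*6.6)),4,(0,0,255),1)
cv2.imwrite('pics/c32.png',im); st()
t=cam('top','t32.png')
E
```

```text
diff stirrup mean 7.1150550795593634 ref 7.326578947368421
b1 319.3 146.2
b2 344.9 136.9
r1 319.5 179.7
r2 343.7 169.6
stand x,y 0.0004 0.2983 z 0.4963 crook z 0.3333 yaw 52.59 F [-0.6 -0.6 -0.6] M [-0.03 -0.04  0.01] tq [ -0.  -54.2 -21.8   0.1  -0.   -0. ] t 32.75 w 0.0505
```

View pics/c32.png

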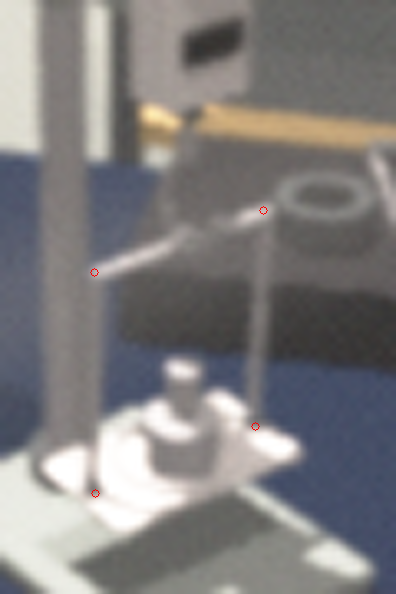

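View pics/t32.png

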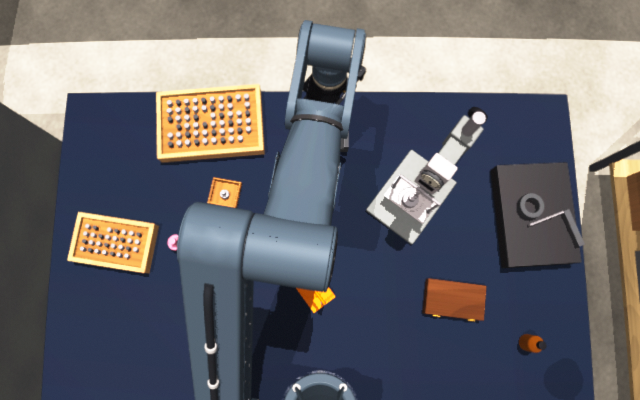

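```bash
python3 - <<'E'
from h import *
print(hand_in()); st()
E
```

```text
the job is handed in; nothing more can be done
None
the job is handed in; nothing more can be done
```

The loaded stirrup is hanging on the gauge hook by the crook. I handed the job in at about 33 s, with the gripper well clear.

**What I did**
- **Weight:** the tool can only point straight down, so it could not reach over the pan under the bar. I gripped the largest weight (centre compartment) by its knob, leaned it about 30° against the tray wall, and carried it in under the bar. I rested its edge inside the ring and let go, and it tipped upright with the stirrup standing on the bench.
- **Hanging:** I gripped the stirrup at the outer rod/bar corner, because the gripper body would not fit beside the gauge nearer the middle. I brought the crook over the hook tip and lowered it about 10 mm in small steps, letting go when the hand carried about 1 N or less.

**Last checks**
- **Hung stirrup:** the bar ends matched their computed positions for a level stirrup to about a pixel. Two pictures 1.3 s apart showed no movement beyond noise. The gripper read no load after I let go.
- **Gauge:** I did not read the gauge travel itself, but nothing was dropped and the dial moved smoothly.
- **Bystanders:** the two smaller weights, the V-block, the case and the look-alikes were never touched. The arm hid some of them in the final picture.

**Not perfect**
- **Weight off centre:** it stands about 9 mm off the pan's centre, inside the ring, which gives room for 11.5 mm. The pan therefore hangs tipped an estimated 3° about the bar. I left that rather than risk disturbing it.
- **Tilt in the grip:** the stirrup leaned about 4° while carried, and it straightened as the hook took the load.
- **Sideways force:** about 1.5–2 N showed up along the bar just before I let go, and I reduced it to about 1 N first.

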